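Wind up the bedside emergency charging station

ROBOT

A 6-joint arm with a two-finger parallel gripper is mounted at the origin on the work surface. World frame = base frame: x ahead of the robot, y to its left, z up, the work surface at z = 0. Lengths are in m, angles in rad, forces in N, time in s.
With the tool pointing down it reaches from about 0.35 to 0.775 m from the base axis. Payload 5.5 kg.
Tool frame: the origin (TCP) lies at the very end of the fingers, on their centre line; the grasp point (between the pads) lies behind it (env.hold_point_z is the z of the grasp point in the tool frame, in m); z points along the fingers, y is the line along which they close (so a half turn about z gives the same grasp; the last joint's range is limited). The gripper opens to 85 mm and grips with 20 to 120 N. Pads are 22 mm wide; open, the fingers measure 114 mm over their backs; the gripper's body (76 mm by 85 mm) begins 54 mm behind the grasp point. The pads swing forward as they close: fully open they stand 13 mm farther back than shut.
Start: joints at [1.123, 0.313, 0.046, 1.304, 0, 1.431], TCP at [0.174, 0.548, 0.231] pointing down, gripper open.
Joint ranges: [-2.76, 2.76], [-0.86, 1.69], [-1.03, 1.26], [-2.2, 2.34], [-1.47, 1.5], [-3.14, 3.14]. Speed limits (rad/s): [2.57, 2.57, 3.14, 3.14, 3.14, 3.14].

INTERFACE

Orientations are given as a unit quaternion [w, x, y, z].
In Python, from workcell import env gives the robot as it stands.
- The arm moves only by the tool arm_command, never from a script. Its argument "rows" is a list of rows, each an object with "delta_pos": the shift along the tool's x, y, z scaled (see below), a list of three; "rot": the turn, a rotation vector about the tool's x, y, z scaled (see below), a list of three; "fingers": the closure, from 0 (fully open) to 1 (shut). A call has 1 to 20 rows; each row shifts and turns the commanded pose from where the row before left it, along the tool's axes as they then stand; what a row does not reach is not made up. The controller multiplies each number of a shift by 0.02 m and each number of a turn by 360 degrees. A row lasts 1/10 s, in which the tool goes at most 50 mm and 8.59 degrees, less where a joint would pass 70% of its speed; a pose out of reach is approached as far as the arm can. A call with a number of a shift or a turn outside -1 to 1 is refused whole. A call with a gripper value outside its range is refused whole. The fingers move at their own pace and stop on an object; "squeeze" is the grip in N (left out, the last holds). Time passes only in rows, so rows that do not move let the fingers close. It gives the time, the measured TCP pose, the force and the opening at its end, in the units of the state.
- env.get_state(): the state, without advancing time (a new reading comes with each control period).
- env.read_camera(name): name is "scene" or "side" or "wrist"; returns (picture, depth): 480x640x3 uint8, blue, green, red; 480x640 float32, m along the optical axis (not along the pixel's ray), 0 where there is no reading.
- env.get_calibration(name): a dict with "mtx" (3x3 intrinsics, pixels), "distortion" ([k1, k2, p1, p2, k3] as OpenCV has them; the pictures are not rectified), "R" (3x3) and "t" (3): a world point X has camera coordinates R X + t. Camera axes: x right, y down, z forward; pixel columns grow to the right and rows downward; lengths in m; the calibration is good to about 2 mm. A picture is of the moment at which its call begins: read the wrist's pose just before it. get_calibration takes no time and is no camera call; for the wrist camera it gives the pose at the moment of the call.
- env.hand_in(): hands the job in, once; it reports no verdict.
The state is a dict: "clock": time; "joint_pos": joint angles; "qvel": joint speeds; "tau": joint torques, N m; "tcp_pos": TCP position; "orientation": TCP orientation; "wrist_force": force on the tool from outside, world axes, zero at the start; "ft_torque": the same for the moment, N m; "finger_gap": finger opening in m.
Only numpy, scipy, OpenCV 4.12 (cv2) and the standard library are available. Lean on these libraries where they do the work, as an engineer would, in place of code of your own. Each camera call takes 0.05 s, during which the arm holds its last target. There are 200 camera calls.

TASK

The power is out: first put the TV remote flat into the empty compartment of the valet tray to clear the way, then swing the charging station's support leg all the way out until it clicks home, and set every gadget lying on the table (there may be one to three) flat and centred on a charging bay of its own. With the leg out and all of them loaded, fit the crank from the tray onto the square shaft and wind it three full turns clockwise as seen from above, then take the crank off and stand it back in its own tray compartment. Leave the water bottle and the tumbler alone.

Things in the scene. Friction and masses are not known exactly. Their poses are not given: they have to be found in the camera images.
- station: White hand-wound emergency charging station, fixed: a box 200 (its x) x 300 (its y) x 50 mm high, with a grey lip 5 mm high and 4 mm thick along its -y edge and the -y two thirds of its x edges. Origin: centre of its underside. On top: three charging bays, a square brass shaft in a steel collar, and a gauge whose red pointer reaches its green mark at three turns.
- bay1 (a point): Centre of a charging bay (green disc with a black rim, 66 mm across, flush with the station's top), at station x -46, y -100 mm, z 50 mm. Any gadget may go on any bay, one on each.
- bay2 (a point): Another charging bay, the same, at station x +46, y -100 mm.
- bay3 (a point): Another charging bay, the same, at station x +46, y -10 mm.
- shaft (a joint): Turning angle of the brass shaft in rad, growing CLOCKWISE seen from above (three turns = 18.85); it starts between 0 and 0.5, its stop is at 22. Friction about 0.1 N m (about 1.7 N at the crank's knob); it stays where it is left.
- shaft_base (a point): On the vertical shaft axis, on top of a steel collar 48 mm across, at station x 0, y +95, z 54 mm; turns with the shaft, its x and y axes square to the shaft faces. The shaft is 16 x 16 mm and rises 24 mm above this point, with a conical nose (16 mm narrowing to 9 mm, 6 mm high) above that.
- leg (a joint): Angle (rad) of the aluminium support leg about a vertical hinge: 0 = folded along the +y side of the station (pointing to station +x), 1.57 = fully out (pointing to station +y), held there by a spring-ball detent: at about 1.15 to 1.39 rad it resists with some 3 N at the post, then snaps on to 1.57. Otherwise light friction, stays where left. Starts at 0 to 0.1.
- leg_hinge (a point): On the leg's hinge axis, at station x -80, y +172, z 20 mm.
- leg_post (a point): Top centre of the upright orange finger post on the leg's free end: a cylinder 16 mm across from z 18 to z 85 mm, 120 mm from the hinge axis. The leg itself is a bar 16 mm wide with its top at z 18 mm, lying within 10 mm of the table.
- tray: Dark wooden valet tray, fixed, 210 (its x) x 185 (its y) mm, floor 5 mm thick lined in grey, rim and middle divider (along its x) 10 mm high, 5 mm thick, so 5 mm above the floor. Origin: centre of its underside.
- tray_remote (a point): Floor centre of the remote's compartment (tray -y half, empty at the start), 200 x 85 mm inside, z 5 mm, axes as the tray's.
- tray_crank (a point): Floor centre of the crank's compartment (tray +y half), 200 x 85 mm inside, z 5 mm, axes as the tray's.
- remote: Black TV remote, 150 (its x) x 42 (its y) x 22 mm, 120 g, lying in the way of the leg's swing. Origin: centre of its underside. Lies with its long side along the tray's x in its compartment.
- crank: Crank, 0.2 kg, standing on its hub: dark steel, 34 x 34 x 34 mm, with an 18.6 mm square socket 26 mm deep in its underside; on it an orange boss 22 x 22 mm, z 34 to 62 mm, to hold it by. Arm 16 mm wide at z 26-34 along its +x. Origin: centre of the socket mouth, axes square to the socket. Fully home, the origin is at shaft_base; any of 4 quarter turns fits, play 10 degrees each way.
- crank_knob (a point): Middle of the crank's black knob: an upright cylinder 18 mm across, z 35 to 79 mm above the crank's underside, 60 mm along +x from the crank's axis; this point is at 57 mm. The knob spins freely on its own axis, so it may be held fast while winding.
- buds_white: Gadget: white earbud case, 62 (its x) x 48 (its y) x 26 mm, 60 g. Origin: centre of its underside. May be absent.
- buds_blue: Gadget: blue earbud case, 62 (its x) x 48 (its y) x 26 mm, 60 g. Origin: centre of its underside. May be absent.
- speaker: Gadget: round red mini speaker with a grey top, 58 mm across, 30 mm high, 120 g. Origin: centre of its underside. May be absent.
- water: Bystander: clear water bottle with a blue cap, 62 mm across, 190 mm tall, standing. Origin: centre of its underside.
- tumbler: Bystander: drinking glass, 72 mm across the rim, 100 mm tall, standing. Origin: centre of its underside.

How it is judged:
By the outcome, as a careful person would: the job done as asked, in the order asked, and still so for the second after the job is handed in, with the robot touching nothing.
Of buds_white, buds_blue, speaker only 1 to 3 are there at a start; the rules pass over those that are not, and their reading is None.
At some moment in a run one of buds_white, buds_blue, speaker may be knocked a few centimetres aside while the robot is not near it.
Once in a run the grip may slacken for a moment while it holds something.
It also fails if it takes over 210 s, if anything falls off the work surface, if the arm or the gripper's body presses on something with over 40 N, if the wrist force passes 120 N, or if a joint passes its speed limit or range.

## Working session

There is one attempt and no reset: what is moved stays moved. The work goes in short steps, Python scripts to look and compute and a tool call to move; the robot and the scene stay as the last step left them, time stands still between calls to the robot, and variables do not carry over. Pictures are saved under pics/ and viewed, on a budget of 14 in all, crops included, one or two more only if the job needs it, and the job is handed in when it is done.

Besides the shell and the picture viewer there is one more tool, called after "Request:" by a JSON object that holds its "method" and its "body", one argument or row to a line. arm_command: Moves the arm, as the interface text tells. Shifts and turns lie within -1 to 1; 1 stands for 0.02 m of shift or 360 degrees of turn. Its arguments: {"type":"object","properties":{"rows":{"type":"array","items":{"type":"object","properties":{"delta_pos":{"type":"array","items":{"type":"number","minimum":-1,"maximum":1}},"rot":{"type":"array","items":{"type":"number","minimum":-1,"maximum":1}},"fingers":{"type":"number"}}}},"squeeze":{"type":"number"}},"required":["rows"]}

```bash
ls; mkdir -p pics; python3 - <<'E'
from workcell import env
import cv2
print(env.get_state(), env.hold_point_z)
for n in ("scene","side","wrist"):
    im,d=env.read_camera(n); cv2.imwrite(f"pics/{n}0.png",im)
    c=env.get_calibration(n); print(n,c)
E
```

```text
pics
{'clock': 0.0, 'joint_pos': array([ 1.12339233e+00,  3.13970972e-01,  4.49722756e-02,  1.30358715e+00,
       -1.95587701e-05,  1.43123381e+00]), 'qvel': array([-0.00050573,  0.00060792, -0.00019857, -0.00021767,  0.00054899,
        0.00025456]), 'tau': array([-5.01126215e-04, -4.80626643e+01,  2.98532957e+01,  1.93104520e-02,
       -1.16672736e-04,  4.18715132e-06]), 'tcp_pos': array([0.17399804, 0.54750714, 0.23042286]), 'orientation': array([-2.49482383e-04,  1.53313616e-01,  9.88177178e-01, -8.59331016e-04]), 'wrist_force': array([-0.25847876, -0.87870016,  0.24764641]), 'ft_torque': array([0.01967583, 0.01592321, 0.0458036 ]), 'finger_gap': 0.0855100510280901} -0.0187
scene {'mtx': array([[614.1588722 ,   0.        , 317.14805087],
       [  0.        , 614.1588722 , 237.63415814],
       [  0.        ,   0.        ,   1.        ]]), 'distortion': array([-0.19036933,  0.        ,  0.        ,  0.        ,  0.        ]), 'R': array([[ 0.66615458,  0.74575993,  0.00895554],
       [ 0.5217745 , -0.45743113, -0.72007508],
       [-0.5329066 ,  0.48435408, -0.69383836]]), 't'
[... 306 characters left out ...]
'R': array([[ 0.98832461, -0.15151362, -0.01606519],
       [-0.11777432, -0.69280794, -0.71143965],
       [ 0.0966627 ,  0.70502538, -0.70256355]]), 't': array([-0.58896393,  0.08026906,  0.93994338])}
wrist {'mtx': array([[393.20721461,   0.        , 322.03013051],
       [  0.        , 393.20721461, 245.04546811],
       [  0.        ,   0.        ,   1.        ]]), 'distortion': array([-0.04247298,  0.        ,  0.        ,  0.        ,  0.        ]), 'R': array([[ 3.03905145e-01,  9.52702153e-01, -5.19432679e-04],
       [ 9.10051448e-01, -2.90138481e-01,  2.96016932e-01],
       [ 2.81865261e-01, -9.04337790e-02, -9.55182551e-01]]), 't': array([-0.57470178, -0.0377434 ,  0.37933416])}
```

View pics/scene0.png

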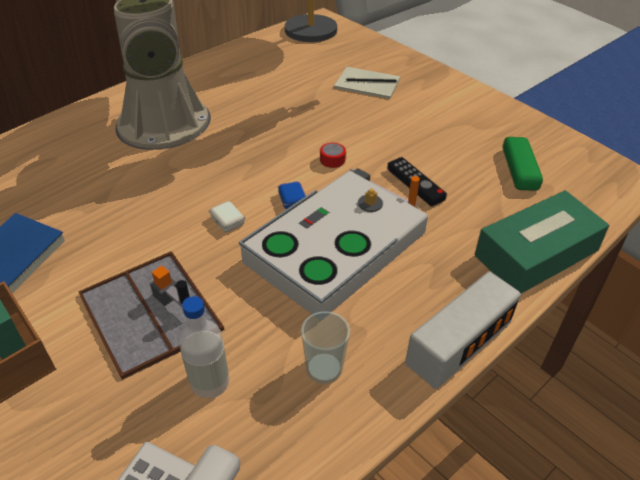

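View pics/side0.png

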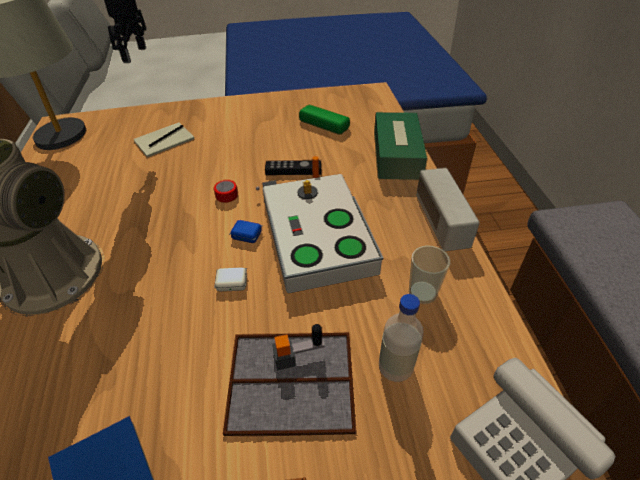

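```bash
cat > h.py <<'E'
from workcell import env
import numpy as np, cv2
from scipy.spatial.transform import Rotation as Rot
def cap(n):
    c=env.get_calibration(n); im,d=env.read_camera(n); return im,d,c
def rays(uv,c):
    n=cv2.undistortPoints(np.array(uv,float).reshape(-1,1,2),c["mtx"],c["distortion"])[:,0]
    return np.c_[n,np.ones(len(n))]
def plane(uv,c,z):
    r=rays(uv,c)@c["R"]; o=-c["R"].T@c["t"]
    return o+r*((z-o[2])/r[:,2])[:,None]
def proj(X,c):
    return cv2.projectPoints(np.array(X,float).reshape(-1,3),cv2.Rodrigues(c["R"])[0],c["t"],c["mtx"],c["distortion"])[0][:,0]
def cloud(d,c):
    v,u=np.mgrid[0:480,0:640]; uv=np.c_[u.ravel(),v.ravel()]
    P=rays(uv,c)*d.reshape(-1,1); X=(P-c["t"])@c["R"]; X[d.ravel()==0]=np.nan
    return X.reshape(480,640,3)
def hsv(im): return cv2.cvtColor(im,cv2.COLOR_BGR2HSV)
def blobs(m,mina=30):
    n,l,s,ce=cv2.connectedComponentsWithStats(m.astype(np.uint8))
    return [(s[i,4],ce[i],l==i) for i in range(1,n) if s[i,4]>=mina]
def top(X,xy,r,z0,z1,mask=None):
    m=(np.hypot(X[...,0]-xy[0],X[...,1]-xy[1])<r)&(X[...,2]>z0)&(X[...,2]<z1)
    if mask is not None: m&=mask
    return X[m]
def rect(P):
    (c,s,a)=cv2.minAreaRect(P[:,:2].astype(np.float32)); 
    if s[0]<s[1]: s=s[::-1]; a+=90
    return np.round(c,4),np.round(s,4),round((a+90)%180-90,1)
def where():
    s=env.get_state(); q=s["orientation"]; R=Rot.from_quat(np.r_[q[1:],q[0]]).as_matrix()
    return s,s["tcp_pos"],R
def go(xyz,yaw=None):
    """print tool-axis shift in units (0.02m) to xyz, and turn about tool z; yaw = world dir of tool y (deg, mod 180)"""
    s,p,R=where(); d=R.T@(np.array(xyz)-p)/0.02
    y=np.degrees(np.arctan2(R[1,1],R[0,1])); o="shift %s  yawY %.1f"%(np.round(d,2),y)
    if yaw is not None:
        t=-((yaw-y+90)%180-90); o+="  turn %.1f deg = %.4f units (alt by 0.5)"%(t,t/360)
    print(o,"q6 %.2f t %.1f"%(s["joint_pos"][5],s["clock"]))
E
python3 - <<'E'
from h import *
for n in ("scene","side"):
    im,d,c=cap(n); X=cloud(d,c); H=hsv(im); print(n, "depth valid",(d>0).mean())
    g=(abs(H[...,0].astype(int)-65)<15)&(H[...,1]>120)
    for a,ce,m in blobs(g,150): print("green",a,ce.round(),plane(ce,c,.05).round(4),np.nanmedian(X[m],0).round(3))
    for nm,m in dict(red=((H[...,0]<6)|(H[...,0]>174))&(H[...,1]>180),blue=(abs(H[...,0].astype(int)-112)<10)&(H[...,1]>180),orange=(abs(H[...,0].astype(int)-9)<5)&(H[...,1]>210)&(H[...,2]>130)).items():
        for a,ce,mm in blobs(m,40): print(nm,a,ce.round(),np.nanmedian(X[mm],0).round(3),'top z',np.nanpercentile(X[mm][:,2],95).round(3))
    np.save(f"pics/{n}_X.npy",X); cv2.imwrite(f"pics/{n}_1.png",im)
    for nm,uv in dict(scene=dict(white=(228,213),remote=(405,173),knob=(182,287),shaft=(371,195)),side=dict(white=(231,276),remote=(285,167),knob=(317,329),shaft=(307,183)))[n].items():
        print(nm,X[uv[1]-1:uv[1]+2,uv[0]-1:uv[0]+2].reshape(-1,3).mean(0).round(3))
    t=dict(scene=[(80,293),(172,253),(222,325),(124,374)],side=[(237,335),(350,335),(354,432),(224,433)])[n]; print("tray",plane(t,c,.01).round(3)[:,:2].tolist())
E
```

```text
scene depth valid 0.9961490885416666
green 1402 [522. 163.] [[0.7066 0.4529 0.05  ]] [0.699 0.47  0.038]
green 446 [352. 243.] [[0.6408 0.0137 0.05  ]] [0.641 0.014 0.05 ]
green 450 [280. 244.] [[ 0.5574 -0.0846  0.05  ]] [ 0.557 -0.084  0.05 ]
green 507 [318. 270.] [[ 0.6489 -0.0761  0.05  ]] [ 0.649 -0.076  0.05 ]
red 294 [332. 159.] [0.409 0.18  0.02 ] top z 0.031
blue 368 [291. 193.] [0.439 0.04  0.025] top z 0.027
blue 351 [193. 307.] [ 0.686 -0.332  0.188] top z 0.191
white [ 0.406 -0.091  0.025]
remote [0.544 0.265 0.021]
knob [ 0.557 -0.284  0.082]
shaft [0.591 0.109 0.076]
tray [[0.388, -0.405], [0.413, -0.226], [0.611, -0.253], [0.589, -0.428]]
side depth valid 0.9960319010416666
green 839 [324. 119.] [[0.6771 0.443  0.05  ]] [0.682 0.473 0.036]
green 984 [396. 129.] [[0.8667 0.3522 0.05  ]] [0.847 0.326 0.07 ]
green 275 [338. 218.] [[0.6393 0.0148 0.05  ]] [0.639 0.013 0.051]
green 328 [350. 246.] [[ 0.6472 -0.0747  0.05  ]] [ 0.647 -0.076  0.051]
green 346 [306. 255.] [[ 0.5558 -0.083   0.05  ]] [ 0.556 -0.085  0.052]
red 248 [226. 194.] [0.39  0.176 0.022] top z 0.032
blue 450 [246. 231.] [0.434 0.036 0.025] top z 0.028
blue 195 [409. 302.] [ 0.679 -0.33   0.19 ] top z 0.191
blue 4074 [103. 457.] [ 0.202 -0.427  0.025] top z 0.027
white [ 0.4   -0.094  0.027]
remote [0.544 0.263 0.023]
knob [ 0.549 -0.284  0.084]
shaft [0.584 0.109 0.082]
tray [[0.407, -0.225], [0.612, -0.258], [0.583, -0.435], [0.381, -0.405]]
```

```bash
python3 - <<'E'
from h import *
Xs={n:np.load(f"pics/{n}_X.npy") for n in("scene","side")}
L=np.array([[-46,-100],[46,-100],[46,-10]])/1e3; W=np.array([[.5566,-.0838],[.648,-.0754],[.640,.0143]])
a=L-L.mean(0);b=W-W.mean(0); yaw=np.arctan2((a[:,0]*b[:,1]-a[:,1]*b[:,0]).sum(),(a*b).sum())
R=np.array([[np.cos(yaw),-np.sin(yaw)],[np.sin(yaw),np.cos(yaw)]]); o=W.mean(0)-R@L.mean(0)
print("station",np.degrees(yaw),o)
for k,p in dict(shaft=(0,95),hinge=(-80,172),postfold=(40,172),postout=(-80,292)).items(): print(k,(o+R@np.array(p)/1e3).round(4))
for nm,xy,r,z0,z1 in [("white",(.403,-.092),.05,.02,.03),("blue",(.437,.037),.05,.02,.03),("speaker",(.4,.178),.05,.025,.036),("remote",(.544,.264),.11,.014,.03),("boss",(.49,-.27),.06,.06,.072),("knob",(.553,-.284),.025,.078,.092),("post",(.61,.205),.06,.075,.095),("shaft",(.587,.108),.02,.074,.095),("tumbler",(.75,-.15),.1,.085,.11),("bottle",(.69,-.33),.05,.17,.2)]:
    for n,X in Xs.items():
        P=top(X,xy,r,z0,z1)
        if len(P)>3: print(nm,n,len(P),rect(P),P.mean(0).round(4),np.median(P[:,:2],0).round(4))
E
```

```text
station 5.217671003861436 [0.59323109 0.02001554]
shaft [0.5846 0.1146]
hinge [0.4979 0.184 ]
postfold [0.6174 0.1949]
postout [0.487  0.3035]
white scene 493 (array([ 0.401 , -0.0917]), array([0.0637, 0.0478]), -4.7) [ 0.4027 -0.0931  0.0246] [ 0.4028 -0.093 ]
white side 529 (array([ 0.3986, -0.0907]), array([0.0617, 0.0496]), -5.6) [ 0.3984 -0.0946  0.0253] [ 0.3983 -0.0957]
blue scene 419 (array([0.4368, 0.0454]), array([0.0616, 0.046 ]), -25.5) [0.4373 0.0439 0.0247] [0.438  0.0432]
blue side 399 (array([0.4346, 0.0436]), array([0.0615, 0.0495]), -26.1) [0.4346 0.0417 0.0254] [0.4348 0.0409]
speaker scene 330 (array([0.3915, 0.1988]), array([0.0572, 0.0545]), 19.5) [0.3937 0.1964 0.0294] [0.3934 0.1964]
speaker side 289 (array([0.3885, 0.1976]), array([0.057 , 0.0551]), 55.1) [0.3887 0.1945 0.031 ] [0.389  0.1941]
remote scene 988 (array([0.5586, 0.2328]), array([0.1597, 0.1262]), -9.0) [0.5722 0.2632 0.0204] [0.5715 0.2678]
remote side 578 (array([0.5606, 0.2557]), array([0.1477, 0.0852]), -15.1) [0.5583 0.2692 0.022 ] [0.5575 0.2677]
boss scene 172 (array([ 0.5107, -0.2855]), a
[... 641 characters left out ...]
haft scene 61 (array([0.5866, 0.1125]), array([0.0168, 0.0136]), 10.8) [0.5881 0.1117 0.0792] [0.5886 0.1113]
shaft side 41 (array([0.5844, 0.1134]), array([0.0185, 0.0139]), 83.0) [0.5841 0.1107 0.0806] [0.584  0.1096]
tumbler scene 788 (array([ 0.7789, -0.1789]), array([0.0717, 0.07  ]), -79.4) [ 0.7783 -0.1784  0.0945] [ 0.7769 -0.1782]
tumbler side 561 (array([ 0.7761, -0.1789]), array([0.0727, 0.0699]), 68.9) [ 0.7765 -0.1788  0.0948] [ 0.7768 -0.1777]
bottle scene 417 (array([ 0.682 , -0.3302]), array([0.029 , 0.0281]), 13.7) [ 0.6852 -0.3317  0.186 ] [ 0.6861 -0.332 ]
bottle side 370 (array([ 0.6795, -0.3302]), array([0.0285, 0.0283]), 21.5) [ 0.678  -0.3334  0.1869] [ 0.6778 -0.3343]
```

```bash
python3 - <<'E'
from h import *
for n in("scene","side"):
    X=np.load(f"pics/{n}_X.npy"); im=cv2.imread(f"pics/{n}_1.png"); v=im.max(2)
    P=top(X,(.557,.268),.1,.012,.03); P=P[P[:,1]>.225]
    print(n,len(P),rect(P))
    b=blobs((np.hypot(X[...,0]-.557,X[...,1]-.268)<.09)&(X[...,2]>.013)&(X[...,2]<.03)&(X[...,1]>.215),50)
    for a,ce,m in b: print(a,ce.round(),rect(X[m]))
    # tray: dark rim pixels around
go([.557,.268,.12],75)
E
```

```text
scene 931 (array([0.5681, 0.2731]), array([0.1532, 0.0458]), -8.0)
913 [417. 179.] (array([0.5681, 0.2731]), array([0.1532, 0.0458]), -8.0)
side 614 (array([0.5647, 0.273 ]), array([0.1455, 0.0477]), -8.2)
567 [288. 166.] (array([0.5543, 0.2745]), array([0.1244, 0.0477]), -8.2)
shift [-22.48  -7.53   5.55]  yawY 72.4  turn -2.6 deg = -0.0073 units (alt by 0.5) q6 1.43 t 0.2
```

Request:
{"method": "arm_command", "body": {
  "rows": [
    {"delta_pos": [-1, -0.36, 0.14], "rot": [0, 0, 0], "fingers": 0.3},
    {"delta_pos": [-1, -0.36, 0.14], "rot": [0, 0, 0], "fingers": 0.3},
    {"delta_pos": [-1, -0.36, 0.14], "rot": [0, 0, 0], "fingers": 0.3},
    {"delta_pos": [-1, -0.36, 0.14], "rot": [0, 0, 0], "fingers": 0.3},
    {"delta_pos": [-1, -0.36, 0.14], "rot": [0, 0, 0], "fingers": 0.3},
    {"delta_pos": [-1, -0.36, 0.14], "rot": [0, 0, 0], "fingers": 0.3},
    {"delta_pos": [-1, -0.36, 0.14], "rot": [0, 0, 0], "fingers": 0.3},
    {"delta_pos": [-1, -0.36, 0.14], "rot": [0, 0, 0], "fingers": 0.3},
    {"delta_pos": [-1, -0.36, 0.14], "rot": [0, 0, 0], "fingers": 0.3},
    {"delta_pos": [-1, -0.36, 0.14], "rot": [0, 0, 0], "fingers": 0.3},
    {"delta_pos": [-1, -0.36, 0.14], "rot": [0, 0, 0], "fingers": 0.3},
    {"delta_pos": [-1, -0.36, 0.14], "rot": [0, 0, 0], "fingers": 0.3},
    {"delta_pos": [-1, -0.36, 0.14], "rot": [0, 0, 0], "fingers": 0.3},
    {"delta_pos": [-1, -0.36, 0.14], "rot": [0, 0, 0], "fingers": 0.3},
    {"delta_pos": [-1, -0.36, 0.14], "rot": [0, 0, 0], "fingers": 0.3},
    {"delta_pos": [-1, -0.36, 0.14], "rot": [0, 0, 0], "fingers": 0.3},
    {"delta_pos": [-1, -0.36, 0.14], "rot": [0, 0, 0], "fingers": 0.3},
    {"delta_pos": [-1, -0.36, 0.14], "rot": [0, 0, 0], "fingers": 0.3},
    {"delta_pos": [-1, -0.36, 0.14], "rot": [0, 0, 0], "fingers": 0.3},
    {"delta_pos": [-1, -0.36, 0.14], "rot": [0, 0, 0], "fingers": 0.3}
  ]
}}

```text
clock: 2.25
tcp_pos: [0.5124, 0.289, 0.1751]
orientation: [-0.0, 0.153, 0.988, 0.0]
wrist_force: [0.2, 0.0, 0.6]
finger_gap: 0.0595
```

Request:
{"method": "arm_command", "body": {
  "rows": [
    {"delta_pos": [-1, 0, 0.5], "rot": [0, 0, 0], "fingers": 0.3},
    {"delta_pos": [-1, 0, 0.7], "rot": [0, 0, 0], "fingers": 0.3},
    {"delta_pos": [-0.85, 0, 0.5], "rot": [0, 0, 0], "fingers": 0.3},
    {"delta_pos": [0, 0, 0.5], "rot": [0, 0, -0.0133], "fingers": 0.3},
    {"delta_pos": [0, 0, 0.5], "rot": [0, 0, -0.0134], "fingers": 0.3},
    {"delta_pos": [0, 0, 0], "rot": [0, 0, 0], "fingers": 0.3},
    {"delta_pos": [0, 0, 0], "rot": [0, 0, 0], "fingers": 0.3}
  ]
}}

```text
clock: 2.95
tcp_pos: [0.566, 0.2723, 0.1211]
orientation: [-0.0, 0.071, 0.997, -0.0]
wrist_force: [-0.1, -0.3, -1.2]
finger_gap: 0.0598
```

```bash
python3 - <<'E'
from h import *
im,d,c=cap("wrist"); X=cloud(d,c); cv2.imwrite("pics/w1.png",im)
m=(X[...,2]>.012)&(X[...,2]<.03)&(np.hypot(X[...,0]-.5665,X[...,1]-.273)<.1)&(X[...,1]>.225)
print([(a,rect(X[mm])) for a,_,mm in blobs(m,200)])
s,p,R=where(); print(p,s["finger_gap"]); go([.5665,.273,.006],82)
E
```

```text
[(np.int32(14023), (array([0.5659, 0.2745]), array([0.1488, 0.0421]), -8.8))]
[0.56626091 0.27253149 0.12169497] 0.05973701790996232
shift [-0.01  0.02  5.78]  yawY 81.9  turn -0.1 deg = -0.0003 units (alt by 0.5) q6 0.46 t 3.0
```

View pics/w1.png

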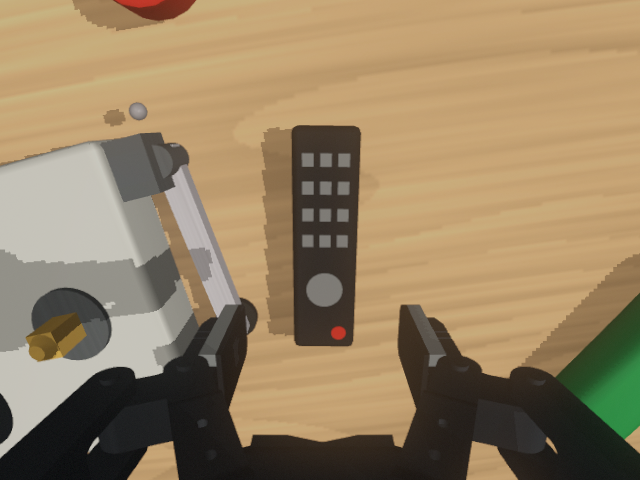

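Request:
{"method": "arm_command", "body": {
  "rows": [
    {"delta_pos": [0, 0.08, 1], "rot": [0, 0, 0.0015], "fingers": 0.3},
    {"delta_pos": [0, 0, 1], "rot": [0, 0, 0], "fingers": 0.3},
    {"delta_pos": [0, 0, 1], "rot": [0, 0, 0], "fingers": 0.3},
    {"delta_pos": [0, 0, 1], "rot": [0, 0, 0], "fingers": 0.3},
    {"delta_pos": [0, 0, 1], "rot": [0, 0, 0], "fingers": 0.3},
    {"delta_pos": [0, 0, 0.7], "rot": [0, 0, 0], "fingers": 0.3},
    {"delta_pos": [0, 0, 0], "rot": [0, 0, 0], "fingers": 0.6},
    {"delta_pos": [0, 0, 0], "rot": [0, 0, 0], "fingers": 0.8},
    {"delta_pos": [0, 0, 0], "rot": [0, 0, 0], "fingers": 0.8},
    {"delta_pos": [0, 0, 0], "rot": [0, 0, 0], "fingers": 0.8},
    {"delta_pos": [0, 0, 0], "rot": [0, 0, 0], "fingers": 0.8}
  ],
  "squeeze": 50
}}

```text
clock: 4.1
tcp_pos: [0.5668, 0.2741, 0.008]
orientation: [0.001, 0.075, 0.997, 0.0]
wrist_force: [0.5, -0.7, -1.6]
finger_gap: 0.0408
```

Request:
{"method": "arm_command", "body": {
  "rows": [
    {"delta_pos": [0, 0, -1], "rot": [0, 0, 0], "fingers": 0.8},
    {"delta_pos": [0, 0, -1], "rot": [0, 0, 0], "fingers": 0.8},
    {"delta_pos": [0, 0, -1], "rot": [0, 0, 0], "fingers": 0.8},
    {"delta_pos": [0, 0, -1], "rot": [0, 0, 0], "fingers": 0.8},
    {"delta_pos": [0, 0, -1], "rot": [0, 0, 0], "fingers": 0.8},
    {"delta_pos": [0, 0, -1], "rot": [0, 0, 0], "fingers": 0.8},
    {"delta_pos": [0, 0, -1], "rot": [0, 0, 0], "fingers": 0.8},
    {"delta_pos": [0, 0, -1], "rot": [0, 0, 0], "fingers": 0.8}
  ]
}}

```text
clock: 4.9
tcp_pos: [0.5663, 0.2739, 0.1685]
orientation: [0.0, 0.075, 0.997, 0.0]
wrist_force: [-0.1, 0.3, -1.4]
finger_gap: 0.0407
```

```bash
python3 - <<'E'
from h import *
print(env.get_state()["finger_gap"]); go([.4917,-.374,.15],82)
E
```

```text
0.0406861793378278
shift [ -1.14 -32.59   0.92]  yawY 81.4  turn -0.6 deg = -0.0016 units (alt by 0.5) q6 0.47 t 4.9
```

Request:
{"method": "arm_command", "body": {
  "rows": [
    {"delta_pos": [-0.04, -1, 0], "rot": [0, 0, 0], "fingers": 0.8},
    {"delta_pos": [-0.04, -1, 0], "rot": [0, 0, 0], "fingers": 0.8},
    {"delta_pos": [-0.04, -1, 0], "rot": [0, 0, 0], "fingers": 0.8},
    {"delta_pos": [-0.04, -1, 0], "rot": [0, 0, 0], "fingers": 0.8},
    {"delta_pos": [-0.04, -1, 0], "rot": [0, 0, 0], "fingers": 0.8},
    {"delta_pos": [-0.04, -1, 0], "rot": [0, 0, 0], "fingers": 0.8},
    {"delta_pos": [-0.04, -1, 0], "rot": [0, 0, 0], "fingers": 0.8},
    {"delta_pos": [-0.04, -1, 0], "rot": [0, 0, 0], "fingers": 0.8},
    {"delta_pos": [-0.04, -1, 0], "rot": [0, 0, 0], "fingers": 0.8},
    {"delta_pos": [-0.04, -1, 0], "rot": [0, 0, 0], "fingers": 0.8},
    {"delta_pos": [-0.04, -1, 0], "rot": [0, 0, 0], "fingers": 0.8},
    {"delta_pos": [-0.04, -1, 0], "rot": [0, 0, 0], "fingers": 0.8},
    {"delta_pos": [-0.04, -1, 0], "rot": [0, 0, 0], "fingers": 0.8},
    {"delta_pos": [-0.04, -1, 0], "rot": [0, 0, 0], "fingers": 0.8},
    {"delta_pos": [-0.04, -1, 0], "rot": [0, 0, 0], "fingers": 0.8},
    {"delta_pos": [-0.04, -1, 0], "rot": [0, 0, 0], "fingers": 0.8}
  ]
}}

```text
clock: 6.5
tcp_pos: [0.5312, -0.0452, 0.1677]
orientation: [0.0, 0.075, 0.997, 0.0]
wrist_force: [-0.1, -0.6, -1.0]
finger_gap: 0.0408
```

Request:
{"method": "arm_command", "body": {
  "rows": [
    {"delta_pos": [-0.04, -1, 0], "rot": [0, 0, 0], "fingers": 0.8},
    {"delta_pos": [-0.04, -1, 0], "rot": [0, 0, 0], "fingers": 0.8},
    {"delta_pos": [-0.04, -1, 0], "rot": [0, 0, 0], "fingers": 0.8},
    {"delta_pos": [-0.04, -1, 0], "rot": [0, 0, 0], "fingers": 0.8},
    {"delta_pos": [-0.04, -1, 0], "rot": [0, 0, 0], "fingers": 0.8},
    {"delta_pos": [-0.04, -1, 0], "rot": [0, 0, 0], "fingers": 0.8},
    {"delta_pos": [-0.04, -1, 0], "rot": [0, 0, 0], "fingers": 0.8},
    {"delta_pos": [-0.04, -1, 0], "rot": [0, 0, 0], "fingers": 0.8},
    {"delta_pos": [-0.04, -1, 0], "rot": [0, 0, 0], "fingers": 0.8},
    {"delta_pos": [-0.04, -1, 0], "rot": [0, 0, 0], "fingers": 0.8},
    {"delta_pos": [-0.04, -1, 0], "rot": [0, 0, 0], "fingers": 0.8},
    {"delta_pos": [-0.04, -1, 0], "rot": [0, 0, 0], "fingers": 0.8},
    {"delta_pos": [-0.04, -1, 0], "rot": [0, 0, 0], "fingers": 0.8},
    {"delta_pos": [-0.04, -1, 0], "rot": [0, 0, 0], "fingers": 0.8},
    {"delta_pos": [-0.04, -1, 0], "rot": [0, 0, 0], "fingers": 0.8},
    {"delta_pos": [-0.04, -1, 0], "rot": [0, 0, 0], "fingers": 0.8},
    {"delta_pos": [0, -0.6, 0], "rot": [0, 0, 0], "fingers": 0.8},
    {"delta_pos": [0, 0, 0], "rot": [0, 0, 0], "fingers": 0.8},
    {"delta_pos": [0, 0, 0], "rot": [0, 0, 0], "fingers": 0.8}
  ]
}}

```text
clock: 8.4
tcp_pos: [0.4944, -0.3745, 0.167]
orientation: [-0.0, 0.075, 0.997, 0.001]
wrist_force: [-0.4, 1.0, -1.2]
finger_gap: 0.0408
```

```bash
python3 - <<'E'
from h import *
print(env.get_state()["finger_gap"]); go([.4917,-.374,.014],82)
ims=[]
for n in("scene","side"):
    im,d,c=cap(n); X=cloud(d,c); ims.append(im)
    P=top(X,(.49,-.374),.085,.125,.165); print(n,len(P)and rect(P))
    # tray rim outer from dark-brown mask points at z~.01
    tr=top(X,(.5,-.33),.17,.0075,.013); print(n,len(tr),rect(tr))
cv2.imwrite("pics/a.png",np.hstack([ims[0][220:420,40:360],ims[1][270:470,180:500]]))
E
```

```text
0.040760652600222436
shift [ 0.13 -0.    7.65]  yawY 81.4  turn -0.6 deg = -0.0016 units (alt by 0.5) q6 -0.63 t 8.4
scene (array([ 0.5427, -0.3967]), array([0.0782, 0.0348]), 23.4)
scene 1091 (array([ 0.4975, -0.329 ]), array([0.2128, 0.1857]), -7.7)
side (array([ 0.4916, -0.3933]), array([0.1462, 0.0026]), -8.6)
side 2138 (array([ 0.5289, -0.3331]), array([0.2799, 0.1876]), -8.1)
```

View pics/a.png

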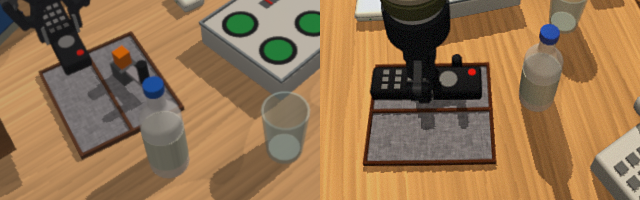

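Request:
{"method": "arm_command", "body": {
  "rows": [
    {"delta_pos": [0.12, 0, 1], "rot": [0, 0, 0], "fingers": 0.8},
    {"delta_pos": [0, 0, 1], "rot": [0, 0, 0], "fingers": 0.8},
    {"delta_pos": [0, 0, 1], "rot": [0, 0, 0], "fingers": 0.8},
    {"delta_pos": [0, 0, 1], "rot": [0, 0, 0], "fingers": 0.8},
    {"delta_pos": [0, 0, 1], "rot": [0, 0, 0], "fingers": 0.8},
    {"delta_pos": [0, 0, 1], "rot": [0, 0, 0], "fingers": 0.8},
    {"delta_pos": [0, 0, 1], "rot": [0, 0, 0], "fingers": 0.8},
    {"delta_pos": [0, 0, 0.55], "rot": [0, 0, 0], "fingers": 0.8},
    {"delta_pos": [0, 0, 0.1], "rot": [0, 0, 0], "fingers": 0.8},
    {"delta_pos": [0, 0, 0], "rot": [0, 0, 0], "fingers": 0.4},
    {"delta_pos": [0, 0, 0], "rot": [0, 0, 0], "fingers": 0.3},
    {"delta_pos": [0, 0, 0], "rot": [0, 0, 0], "fingers": 0.3}
  ]
}}

```text
clock: 9.7
tcp_pos: [0.4931, -0.3751, 0.0157]
orientation: [0.001, 0.075, 0.997, -0.001]
wrist_force: [-0.3, 0.2, -0.7]
finger_gap: 0.0599
```

Request:
{"method": "arm_command", "body": {
  "rows": [
    {"delta_pos": [0, 0, -1], "rot": [0, 0, 0], "fingers": 0.3},
    {"delta_pos": [0, 0, -1], "rot": [0, 0, 0], "fingers": 0.3},
    {"delta_pos": [0, 0, -1], "rot": [0, 0, 0], "fingers": 0.3},
    {"delta_pos": [0, 0, -1], "rot": [0, 0, 0], "fingers": 0.3},
    {"delta_pos": [0, 0, -1], "rot": [0, 0, 0], "fingers": 0.3},
    {"delta_pos": [0, 0, -1], "rot": [0, 0, 0], "fingers": 0.3},
    {"delta_pos": [0, 0, -1], "rot": [0, 0, 0], "fingers": 0.5},
    {"delta_pos": [0, 0, -1], "rot": [0, 0, 0], "fingers": 1}
  ]
}}

```text
clock: 10.5
tcp_pos: [0.4924, -0.3745, 0.1762]
orientation: [0.001, 0.075, 0.997, -0.001]
wrist_force: [-0.2, 0.5, 0.0]
finger_gap: 0.0316
```

```bash
python3 - <<'E'
from h import *
for n in("scene","side","wrist"):
    im,d,c=cap(n); X=cloud(d,c)
    P=top(X,(.49,-.374),.09,.022,.034); print(n,len(P)and (rect(P),P[:,2].mean()))
go([.60,.16,.17],82)
E
```

```text
scene ((array([ 0.499 , -0.3418]), array([0.1511, 0.1068]), -7.6), np.float64(0.025748328645029035))
side ((array([ 0.4964, -0.3413]), array([0.1495, 0.1071]), -8.2), np.float64(0.027100670664702682))
wrist ((array([ 0.4969, -0.3409]), array([0.1488, 0.1059]), -8.6), np.float64(0.027010770891556207))
shift [-1.29 27.26  0.26]  yawY 81.4  turn -0.6 deg = -0.0016 units (alt by 0.5) q6 -0.63 t 10.7
```

Request:
{"method": "arm_command", "body": {
  "rows": [
    {"delta_pos": [-0.1, 1, 0], "rot": [0, 0, 0], "fingers": 0.4},
    {"delta_pos": [-0.1, 1, 0], "rot": [0, 0, 0], "fingers": 0.4},
    {"delta_pos": [-0.1, 1, 0], "rot": [0, 0, 0], "fingers": 0.4},
    {"delta_pos": [-0.1, 1, 0], "rot": [0, 0, 0], "fingers": 0.4},
    {"delta_pos": [-0.1, 1, 0], "rot": [0, 0, 0], "fingers": 0.4},
    {"delta_pos": [-0.1, 1, 0], "rot": [0, 0, 0], "fingers": 0.4},
    {"delta_pos": [-0.1, 1, 0], "rot": [0, 0, 0], "fingers": 0.4},
    {"delta_pos": [-0.1, 1, 0], "rot": [0, 0, 0], "fingers": 0.4},
    {"delta_pos": [-0.1, 1, 0], "rot": [0, 0, 0], "fingers": 0.4},
    {"delta_pos": [-0.1, 1, 0], "rot": [0, 0, 0], "fingers": 0.4},
    {"delta_pos": [-0.1, 1, 0], "rot": [0, 0, 0], "fingers": 0.4},
    {"delta_pos": [-0.1, 1, 0], "rot": [0, 0, 0], "fingers": 0.4},
    {"delta_pos": [-0.1, 1, 0], "rot": [0, 0, 0], "fingers": 0.4},
    {"delta_pos": [-0.1, 1, 0], "rot": [0, 0, 0], "fingers": 0.4},
    {"delta_pos": [-0.1, 1, 0], "rot": [0, 0, 0], "fingers": 0.4},
    {"delta_pos": [-0.1, 1, 0], "rot": [0, 0, 0], "fingers": 0.4},
    {"delta_pos": [-0.1, 1, 0], "rot": [0, 0, 0], "fingers": 0.4},
    {"delta_pos": [-0.1, 1, 0], "rot": [0, 0, 0], "fingers": 0.4}
  ]
}}

```text
clock: 12.45
tcp_pos: [0.5803, -0.021, 0.1733]
orientation: [-0.001, 0.074, 0.997, 0.0]
wrist_force: [-0.2, -0.2, -0.4]
finger_gap: 0.0515
```

Request:
{"method": "arm_command", "body": {
  "rows": [
    {"delta_pos": [0, 1, 0], "rot": [0, 0, 0], "fingers": 0.4},
    {"delta_pos": [0, 1, 0], "rot": [0, 0, 0], "fingers": 0.4},
    {"delta_pos": [0, 1, 0], "rot": [0, 0, 0], "fingers": 0.4},
    {"delta_pos": [0, 1, 0], "rot": [0, 0, 0], "fingers": 0.4},
    {"delta_pos": [0, 1, 0], "rot": [0, 0, 0], "fingers": 0.4},
    {"delta_pos": [0, 1, 0], "rot": [0, 0, 0], "fingers": 0.4},
    {"delta_pos": [0, 1, 0], "rot": [0, 0, 0], "fingers": 0.4},
    {"delta_pos": [0, 1, 0], "rot": [0, 0, 0], "fingers": 0.4},
    {"delta_pos": [0, 1, 0], "rot": [0, 0, 0.0211], "fingers": 0.4},
    {"delta_pos": [0, 0, 0.2], "rot": [0, 0, 0.0211], "fingers": 0.4},
    {"delta_pos": [0, 0, 0.2], "rot": [0, 0, 0.0211], "fingers": 0.4},
    {"delta_pos": [0, 0, 0.2], "rot": [0, 0, 0.0211], "fingers": 0.4},
    {"delta_pos": [0, 0, 0.2], "rot": [0, 0, 0.0211], "fingers": 0.4},
    {"delta_pos": [0, 0, 0.2], "rot": [0, 0, 0.0211], "fingers": 0.4},
    {"delta_pos": [0, 0, 0.2], "rot": [0, 0, 0.0211], "fingers": 0.4},
    {"delta_pos": [0, 0, 0.2], "rot": [0, 0, 0.0211], "fingers": 0.4},
    {"delta_pos": [0, 0, 0.2], "rot": [0, 0, 0.0211], "fingers": 0.4},
    {"delta_pos": [0, 0, 0.2], "rot": [0, 0, 0.0211], "fingers": 0.4},
    {"delta_pos": [0, 0, 0], "rot": [0, 0, 0], "fingers": 0.4},
    {"delta_pos": [0, 0, 0], "rot": [0, 0, 0], "fingers": 0.4}
  ]
}}

```text
clock: 14.45
tcp_pos: [0.6071, 0.1553, 0.1377]
orientation: [-0.001, 0.671, 0.742, -0.0]
wrist_force: [-0.1, 0.3, -0.4]
finger_gap: 0.0511
```

```bash
python3 - <<'E'
from h import *
for n in("wrist",):
    im,d,c=cap(n); X=cloud(d,c);cv2.imwrite("pics/w2.png",im); H=hsv(im)
    o=(abs(H[...,0].astype(int)-9)<6)&(H[...,1]>190)
    P=top(X,(.617,.199),.035,.07,.1,o); print(n,len(P)and (rect(P),P.mean(0)))
    P=top(X,(.5846,.1146),.03,.06,.1); print(len(P) and rect(P))
print(where()[1],env.get_state()["finger_gap"]);go([.617,.199,.05],5.2)
E
```

```text
wrist ((array([0.6166, 0.2021]), array([0.0151, 0.0145]), -82.8), array([0.6167638 , 0.20215259, 0.08468743]))
(array([0.5849, 0.1148]), array([0.0177, 0.0162]), -84.8)
[0.60746707 0.15511114 0.13802417] 0.05093894358784785
shift [2.14 0.7  4.4 ]  yawY 5.7  turn 0.5 deg = 0.0013 units (alt by 0.5) q6 1.59 t 14.5
```

View pics/w2.png

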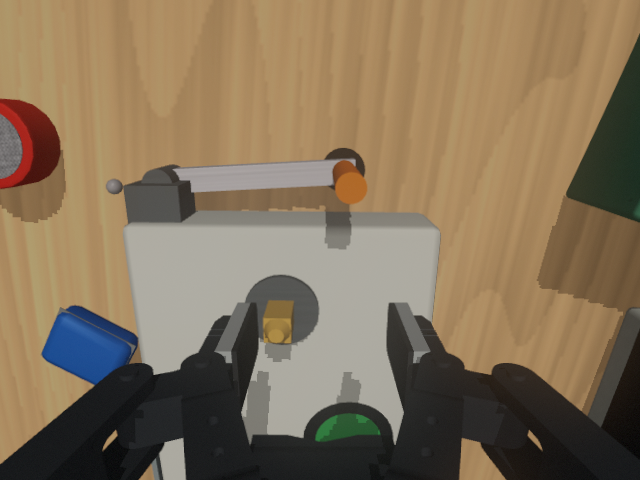

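Request:
{"method": "arm_command", "body": {
  "rows": [
    {"delta_pos": [0.8, 0.23, 0], "rot": [0, 0, 0.001], "fingers": 0.4},
    {"delta_pos": [0.8, 0.23, 0], "rot": [0, 0, 0], "fingers": 0.4},
    {"delta_pos": [0.7, 0.23, 0.3], "rot": [0, 0, 0], "fingers": 0.4},
    {"delta_pos": [0, 0, 1], "rot": [0, 0, 0], "fingers": 0.4},
    {"delta_pos": [0, 0, 1], "rot": [0, 0, 0], "fingers": 0.4},
    {"delta_pos": [0, 0, 1], "rot": [0, 0, 0], "fingers": 0.4},
    {"delta_pos": [0, 0, 1], "rot": [0, 0, 0], "fingers": 0.4},
    {"delta_pos": [0, 0, 0], "rot": [0, 0, 0], "fingers": 0.4},
    {"delta_pos": [0, 0, 0], "rot": [0, 0, 0], "fingers": 0.9},
    {"delta_pos": [0, 0, 0], "rot": [0, 0, 0], "fingers": 0.9},
    {"delta_pos": [0, 0, 0], "rot": [0, 0, 0], "fingers": 0.9},
    {"delta_pos": [0, 0, 0], "rot": [0, 0, 0], "fingers": 0.9}
  ],
  "squeeze": 25
}}

```text
clock: 15.7
tcp_pos: [0.6168, 0.2016, 0.0536]
orientation: [-0.0, 0.675, 0.738, -0.0]
wrist_force: [-5.2, -0.2, 5.7]
finger_gap: 0.0155
```

```bash
python3 - <<'E'
from h import *
s,p,R=where(); print(p,s["finger_gap"],s["wrist_force"]); h=np.array([.4979,.184])
v=p[:2]-h; r=np.hypot(*v); a0=np.arctan2(v[1],v[0]); print(r,np.degrees(a0))
a1=np.radians(90+5.2-1); N=14
Q=[h+.12*np.array([np.cos(a),np.sin(a)]) for a in np.linspace(a0,a1,N+1)]; Q[0]=p[:2]
for q0,q1 in zip(Q,Q[1:]): print(np.round(R.T@np.r_[q1-q0,0]/.02,2)[:2])
E
```

```text
[0.61684413 0.20160335 0.05361348] 0.015501668781909197 [-5.17172958 -0.23585545  5.74841629]
0.12023969366087245 8.418482961401953
[ 0.64 -0.08]
[ 0.63 -0.14]
[ 0.61 -0.2 ]
[ 0.58 -0.27]
[ 0.55 -0.33]
[ 0.51 -0.39]
[ 0.47 -0.44]
[ 0.42 -0.49]
[ 0.36 -0.53]
[ 0.31 -0.56]
[ 0.24 -0.59]
[ 0.18 -0.62]
[ 0.11 -0.63]
[ 0.04 -0.64]
```

Request:
{"method": "arm_command", "body": {
  "rows": [
    {"delta_pos": [0.64, -0.08, 0], "rot": [0, 0, 0], "fingers": 0.9},
    {"delta_pos": [0.63, -0.14, 0], "rot": [0, 0, 0], "fingers": 0.9},
    {"delta_pos": [0.61, -0.2, 0], "rot": [0, 0, 0], "fingers": 0.9},
    {"delta_pos": [0.58, -0.27, 0], "rot": [0, 0, 0], "fingers": 0.9},
    {"delta_pos": [0.55, -0.33, 0], "rot": [0, 0, 0], "fingers": 0.9},
    {"delta_pos": [0.51, -0.39, 0], "rot": [0, 0, 0], "fingers": 0.9},
    {"delta_pos": [0.47, -0.44, 0], "rot": [0, 0, 0], "fingers": 0.9},
    {"delta_pos": [0.42, -0.49, 0], "rot": [0, 0, 0], "fingers": 0.9},
    {"delta_pos": [0.36, -0.53, 0], "rot": [0, 0, 0], "fingers": 0.9},
    {"delta_pos": [0.31, -0.56, 0], "rot": [0, 0, 0], "fingers": 0.9},
    {"delta_pos": [0.24, -0.59, 0], "rot": [0, 0, 0], "fingers": 0.9},
    {"delta_pos": [0.18, -0.62, 0], "rot": [0, 0, 0], "fingers": 0.9},
    {"delta_pos": [0.11, -0.63, 0], "rot": [0, 0, 0], "fingers": 0.9},
    {"delta_pos": [0.04, -0.64, 0], "rot": [0, 0, 0], "fingers": 0.9},
    {"delta_pos": [0, 0, 0], "rot": [0, 0, 0], "fingers": 0.9}
  ]
}}

```text
clock: 17.2
tcp_pos: [0.4884, 0.3089, 0.0537]
orientation: [-0.003, 0.673, 0.739, 0.004]
wrist_force: [-3.4, 14.0, 6.2]
finger_gap: 0.0151
```

Request:
{"method": "arm_command", "body": {
  "rows": [
    {"delta_pos": [0, 0, 0], "rot": [0, 0, 0], "fingers": 0.6},
    {"delta_pos": [0, 0, 0], "rot": [0, 0, 0], "fingers": 0.5},
    {"delta_pos": [0, 0, 0], "rot": [0, 0, 0], "fingers": 0.5},
    {"delta_pos": [0, 0, -1], "rot": [0, 0, 0], "fingers": 0.4},
    {"delta_pos": [0, 0, -1], "rot": [0, 0, 0], "fingers": 0.3},
    {"delta_pos": [0, 0, -1], "rot": [0, 0, 0], "fingers": 0.2},
    {"delta_pos": [0, 0, -1], "rot": [0, 0, 0], "fingers": 0.1},
    {"delta_pos": [0, 0, -1], "rot": [0, 0, 0], "fingers": 0.1}
  ]
}}

```text
clock: 18.0
tcp_pos: [0.4897, 0.303, 0.1525]
orientation: [-0.0, 0.675, 0.738, -0.0]
wrist_force: [0.1, 0.3, 0.1]
finger_gap: 0.0771
```

```bash
python3 - <<'E'
from h import *
for n in("scene","side"):
    im,d,c=cap(n); X=cloud(d,c)
    H=hsv(im); o=(abs(H[...,0].astype(int)-9)<6)&(H[...,1]>190)
    P=top(X,(.487,.3),.05,.078,.1,o)
    if len(P): r=rect(P)[0]; print(n,r,"leg deg",np.degrees(np.arctan2(*(r-[.4979,.184])[::-1]))-5.2)
    for nm,xy,z0,z1 in [("white",(.4,-.092),.02,.03),("blue",(.436,.044),.02,.03),("speaker",(.39,.198),.025,.036)]:
        P=top(X,xy,.06,z0,z1); print(nm,len(P) and rect(P))
print(where()[1],env.get_state()["wrist_force"]);go([.39,.198,.12],0)
E
```

```text
scene [0.4895 0.3008] leg deg 88.91350472107412
white (array([ 0.4006, -0.0919]), array([0.0642, 0.0471]), -5.3)
blue (array([0.436 , 0.0458]), array([0.0649, 0.0479]), -22.8)
speaker (array([0.3924, 0.1985]), array([0.0577, 0.0569]), -70.9)
side [0.4867 0.3007] leg deg 90.28203369487372
white (array([ 0.3981, -0.0914]), array([0.062 , 0.0486]), -6.7)
blue (array([0.4455, 0.0435]), array([0.0967, 0.0583]), -4.9)
speaker (array([0.3895, 0.1987]), array([0.0587, 0.0571]), 53.7)
[0.49157761 0.303822   0.15478196] [ 0.20659064 -0.11357748 -0.52136761]
shift [-4.82 -5.53  1.71]  yawY 5.1  turn 5.1 deg = 0.0141 units (alt by 0.5) q6 1.90 t 18.1
```

Request:
{"method": "arm_command", "body": {
  "rows": [
    {"delta_pos": [-0.8, -0.92, 0], "rot": [0, 0, 0], "fingers": 0},
    {"delta_pos": [-0.8, -0.92, 0], "rot": [0, 0, 0], "fingers": 0},
    {"delta_pos": [-0.8, -0.92, 0], "rot": [0, 0, 0], "fingers": 0},
    {"delta_pos": [-0.8, -0.92, 0], "rot": [0, 0, 0], "fingers": 0},
    {"delta_pos": [-0.8, -0.92, 0], "rot": [0, 0, 0], "fingers": 0},
    {"delta_pos": [-0.8, -0.92, 0], "rot": [0, 0, 0], "fingers": 0},
    {"delta_pos": [0, 0, 0.8], "rot": [0, 0, 0], "fingers": 0},
    {"delta_pos": [0, 0, 0.8], "rot": [0, 0, 0], "fingers": 0},
    {"delta_pos": [0, 0, 0], "rot": [0, 0, 0], "fingers": 0}
  ]
}}

```text
clock: 19.0
tcp_pos: [0.3863, 0.197, 0.1178]
orientation: [-0.001, 0.675, 0.738, -0.002]
wrist_force: [-0.3, -0.5, 0.7]
finger_gap: 0.0855
```

```bash
python3 - <<'E'
from h import *
im,d,c=cap("wrist"); X=cloud(d,c)
P=top(X,(.391,.198),.06,.025,.036); r=rect(P); print(r,P[:,2].mean())
go([*r[0],.006])
E
```

```text
(array([0.3888, 0.1995]), array([0.0571, 0.0564]), -70.9) 0.03021163079318939
shift [0.1  0.11 5.64]  yawY 5.1 q6 1.77 t 19.1
```

Request:
{"method": "arm_command", "body": {
  "rows": [
    {"delta_pos": [0.1, 0.12, 1], "rot": [0, 0, 0], "fingers": 0},
    {"delta_pos": [0, 0, 1], "rot": [0, 0, 0], "fingers": 0},
    {"delta_pos": [0, 0, 1], "rot": [0, 0, 0], "fingers": 0},
    {"delta_pos": [0, 0, 1], "rot": [0, 0, 0], "fingers": 0},
    {"delta_pos": [0, 0, 1], "rot": [0, 0, 0], "fingers": 0},
    {"delta_pos": [0, 0, 0.6], "rot": [0, 0, 0], "fingers": 0},
    {"delta_pos": [0, 0, 0], "rot": [0, 0, 0], "fingers": 0.3},
    {"delta_pos": [0, 0, 0], "rot": [0, 0, 0], "fingers": 0.6},
    {"delta_pos": [0, 0, 0], "rot": [0, 0, 0], "fingers": 0.6},
    {"delta_pos": [0, 0, 0], "rot": [0, 0, 0], "fingers": 0.6}
  ],
  "squeeze": 50
}}

```text
clock: 20.05
tcp_pos: [0.3916, 0.2005, 0.0092]
orientation: [0.0, 0.675, 0.738, 0.001]
wrist_force: [0.3, 0.2, 1.8]
finger_gap: 0.056
```

Request:
{"method": "arm_command", "body": {
  "rows": [
    {"delta_pos": [0, 0, -1], "rot": [0, 0, 0], "fingers": 0.6},
    {"delta_pos": [0, 0, -1], "rot": [0, 0, 0], "fingers": 0.6},
    {"delta_pos": [0, 0, -1], "rot": [0, 0, 0], "fingers": 0.6},
    {"delta_pos": [0, 0, -1], "rot": [0, 0, 0], "fingers": 0.6},
    {"delta_pos": [0, 0, -1], "rot": [0, 0, 0], "fingers": 0.6},
    {"delta_pos": [0, 0, -1], "rot": [0, 0, 0], "fingers": 0.6},
    {"delta_pos": [0, 0, -1], "rot": [0, 0, 0], "fingers": 0.6}
  ]
}}

```text
clock: 20.75
tcp_pos: [0.3908, 0.2002, 0.1497]
orientation: [0.0, 0.675, 0.738, 0.0]
wrist_force: [0.9, 0.7, -1.6]
finger_gap: 0.0562
```

```bash
python3 - <<'E'
from h import *
s,p,R=where(); print(p,s["finger_gap"]); go([.640,.0143,.14])
im,d,c=cap("side"); X=cloud(d,c)
P=top(X,p[:2],.05,p[2]-.01,p[2]+.03); P=P[P[:,2]>p[2]+.01]; print(len(P) and rect(P))
E
```

```text
[0.3907822  0.20018482 0.14966359] 0.056187205706640056
shift [-10.37  11.58   0.49]  yawY 5.1 q6 1.77 t 20.8
(array([0.3907, 0.1941]), array([0.06  , 0.0588]), -38.8)
```

Request:
{"method": "arm_command", "body": {
  "rows": [
    {"delta_pos": [-0.865, 0.965, 0], "rot": [0, 0, 0], "fingers": 0.6},
    {"delta_pos": [-0.865, 0.965, 0], "rot": [0, 0, 0], "fingers": 0.6},
    {"delta_pos": [-0.865, 0.965, 0], "rot": [0, 0, 0], "fingers": 0.6},
    {"delta_pos": [-0.865, 0.965, 0], "rot": [0, 0, 0], "fingers": 0.6},
    {"delta_pos": [-0.865, 0.965, 0], "rot": [0, 0, 0], "fingers": 0.6},
    {"delta_pos": [-0.865, 0.965, 0], "rot": [0, 0, 0], "fingers": 0.6},
    {"delta_pos": [-0.865, 0.965, 0], "rot": [0, 0, 0], "fingers": 0.6},
    {"delta_pos": [-0.865, 0.965, 0], "rot": [0, 0, 0], "fingers": 0.6},
    {"delta_pos": [-0.865, 0.965, 0], "rot": [0, 0, 0], "fingers": 0.6},
    {"delta_pos": [-0.865, 0.965, 0], "rot": [0, 0, 0], "fingers": 0.6},
    {"delta_pos": [-0.865, 0.965, 0], "rot": [0, 0, 0], "fingers": 0.6},
    {"delta_pos": [-0.865, 0.965, 0], "rot": [0, 0, 0], "fingers": 0.6},
    {"delta_pos": [0, 0, 0], "rot": [0, 0, 0], "fingers": 0.6},
    {"delta_pos": [0, 0, 0], "rot": [0, 0, 0], "fingers": 0.6}
  ]
}}

```text
clock: 22.2
tcp_pos: [0.6397, 0.0138, 0.1475]
orientation: [-0.001, 0.675, 0.738, -0.0]
wrist_force: [0.0, -0.0, -1.0]
finger_gap: 0.056
```

```bash
python3 - <<'E'
from h import *
s,p,R=where(); print(p,s["finger_gap"]); go([.640,.0143,.0605])
for n in("side","scene"):
    im,d,c=cap(n); X=cloud(d,c)
    P=top(X,p[:2],.05,p[2]+.012,p[2]+.03); print(len(P) and rect(P),P.mean(0))
E
```

```text
[0.6396965  0.01381176 0.14754918] 0.055957788232749474
shift [0.02 0.02 4.35]  yawY 5.1 q6 1.38 t 22.2
(array([0.6365, 0.0118]), array([0.0701, 0.058 ]), 40.8) [0.63828147 0.00718478 0.16830543]
(array([0.644 , 0.0125]), array([0.0707, 0.0582]), -29.9) [0.64268246 0.00758887 0.16793017]
```

Request:
{"method": "arm_command", "body": {
  "rows": [
    {"delta_pos": [0, 0.03, 1], "rot": [0, 0, 0], "fingers": 0.6},
    {"delta_pos": [0, 0, 1], "rot": [0, 0, 0], "fingers": 0.6},
    {"delta_pos": [0, 0, 1], "rot": [0, 0, 0], "fingers": 0.6},
    {"delta_pos": [0, 0, 1], "rot": [0, 0, 0], "fingers": 0.6},
    {"delta_pos": [0, 0, 0.33], "rot": [0, 0, 0], "fingers": 0.6},
    {"delta_pos": [0, 0, 0], "rot": [0, 0, 0], "fingers": 0.6},
    {"delta_pos": [0, 0, 0], "rot": [0, 0, 0], "fingers": 0.15},
    {"delta_pos": [0, 0, 0], "rot": [0, 0, 0], "fingers": 0.15},
    {"delta_pos": [0, 0, 0], "rot": [0, 0, 0], "fingers": 0.15},
    {"delta_pos": [0, 0, -1], "rot": [0, 0, 0], "fingers": 0.15},
    {"delta_pos": [0, 0, -1], "rot": [0, 0, 0], "fingers": 0.15},
    {"delta_pos": [0, 0, -1], "rot": [0, 0, 0], "fingers": 0.15},
    {"delta_pos": [0, 0, -1], "rot": [0, 0, 0], "fingers": 0.1},
    {"delta_pos": [0, 0, 0], "rot": [0, 0, 0], "fingers": 0.1}
  ]
}}

```text
clock: 23.7
tcp_pos: [0.6429, 0.0138, 0.1458]
orientation: [0.003, 0.675, 0.738, 0.002]
wrist_force: [1.1, -0.4, -0.1]
finger_gap: 0.0769
```

```bash
python3 - <<'E'
from h import *
for n in("scene","side","wrist"):
    im,d,c=cap(n); X=cloud(d,c); H=hsv(im)
    for nm,xy,z0,z1 in [("speaker",(.64,.0143),.073,.085),("white",(.4,-.092),.02,.03),("blue",(.436,.044),.02,.03)]:
        m=None
        if nm=="blue": m=(abs(H[...,0].astype(int)-112)<12)&(H[...,1]>120)
        P=top(X,xy,.05,z0,z1,m); print(n,nm,len(P)>9 and rect(P))
go([.436,.0445,.12],65)
E
```

```text
scene speaker (array([0.6429, 0.0139]), array([0.058 , 0.0561]), -43.2)
scene white (array([ 0.4005, -0.092 ]), array([0.0639, 0.0485]), -0.2)
scene blue (array([0.4389, 0.0427]), array([0.0568, 0.0435]), -23.9)
side speaker (array([0.6384, 0.0127]), array([0.0575, 0.056 ]), 80.6)
side white (array([ 0.3983, -0.0921]), array([0.0619, 0.0496]), -6.8)
side blue (array([0.4349, 0.0427]), array([0.0607, 0.0456]), -24.6)
wrist speaker (array([0.6402, 0.0146]), array([0.0565, 0.0564]), 4.4)
wrist white (array([ 0.4142, -0.091 ]), array([0.0472, 0.0321]), 81.7)
wrist blue (array([0.4381, 0.0461]), array([0.0549, 0.0462]), -25.0)
shift [  2.43 -10.04   1.07]  yawY 5.1  turn -59.9 deg = -0.1663 units (alt by 0.5) q6 1.38 t 23.9
```

Request:
{"method": "arm_command", "body": {
  "rows": [
    {"delta_pos": [0.24, -1, 0], "rot": [0, 0, 0], "fingers": 0.1},
    {"delta_pos": [0.24, -1, 0], "rot": [0, 0, 0], "fingers": 0.1},
    {"delta_pos": [0.24, -1, 0], "rot": [0, 0, 0], "fingers": 0.1},
    {"delta_pos": [0.24, -1, 0], "rot": [0, 0, 0], "fingers": 0.1},
    {"delta_pos": [0.24, -1, 0], "rot": [0, 0, 0], "fingers": 0.1},
    {"delta_pos": [0.24, -1, 0], "rot": [0, 0, 0], "fingers": 0.1},
    {"delta_pos": [0.24, -1, 0], "rot": [0, 0, 0], "fingers": 0.1},
    {"delta_pos": [0.24, -1, 0], "rot": [0, 0, 0], "fingers": 0.1},
    {"delta_pos": [0.24, -1, 0], "rot": [0, 0, 0], "fingers": 0.1},
    {"delta_pos": [0.24, -1, 0], "rot": [0, 0, 0], "fingers": 0.1},
    {"delta_pos": [0, 0, 0.13], "rot": [0, 0, -0.0208], "fingers": 0.1},
    {"delta_pos": [0, 0, 0.13], "rot": [0, 0, -0.0208], "fingers": 0.1},
    {"delta_pos": [0, 0, 0.13], "rot": [0, 0, -0.0208], "fingers": 0.1},
    {"delta_pos": [0, 0, 0.13], "rot": [0, 0, -0.0208], "fingers": 0.1},
    {"delta_pos": [0, 0, 0.13], "rot": [0, 0, -0.0208], "fingers": 0.1},
    {"delta_pos": [0, 0, 0.13], "rot": [0, 0, -0.0208], "fingers": 0.1},
    {"delta_pos": [0, 0, 0.13], "rot": [0, 0, -0.0208], "fingers": 0.1},
    {"delta_pos": [0, 0, 0.13], "rot": [0, 0, -0.0208], "fingers": 0.1},
    {"delta_pos": [0, 0, 0], "rot": [0, 0, 0], "fingers": 0.1}
  ]
}}

```text
clock: 25.75
tcp_pos: [0.4359, 0.0442, 0.1195]
orientation: [-0.001, 0.216, 0.976, -0.0]
wrist_force: [-0.2, -0.2, 0.1]
finger_gap: 0.0769
```

```bash
python3 - <<'E'
from h import *
im,d,c=cap("wrist"); X=cloud(d,c); H=hsv(im)
m=(abs(H[...,0].astype(int)-112)<12)&(H[...,1]>120)
P=top(X,(.436,.044),.06,.02,.032,m); r=rect(P); print(r,P[:,2].mean())
go([*r[0],.007],r[2]+90)
E
```

```text
(array([0.4332, 0.0472]), array([0.0583, 0.0457]), -25.5) 0.025379744143353263
shift [0.19 0.08 5.64]  yawY 64.9  turn 0.4 deg = 0.0010 units (alt by 0.5) q6 0.36 t 25.8
```

Request:
{"method": "arm_command", "body": {
  "rows": [
    {"delta_pos": [0.12, 0.05, 1], "rot": [0, 0, 0.001], "fingers": 0.1},
    {"delta_pos": [0, 0, 1], "rot": [0, 0, 0], "fingers": 0.1},
    {"delta_pos": [0, 0, 1], "rot": [0, 0, 0], "fingers": 0.1},
    {"delta_pos": [0, 0, 1], "rot": [0, 0, 0], "fingers": 0.1},
    {"delta_pos": [0, 0, 1], "rot": [0, 0, 0], "fingers": 0.1},
    {"delta_pos": [0, 0, 0.6], "rot": [0, 0, 0], "fingers": 0.1},
    {"delta_pos": [0, 0, 0], "rot": [0, 0, 0], "fingers": 0.4},
    {"delta_pos": [0, 0, 0], "rot": [0, 0, 0], "fingers": 0.7},
    {"delta_pos": [0, 0, 0], "rot": [0, 0, 0], "fingers": 0.7},
    {"delta_pos": [0, 0, 0], "rot": [0, 0, 0], "fingers": 0.7},
    {"delta_pos": [0, 0, 0], "rot": [0, 0, 0], "fingers": 0.7}
  ]
}}

```text
clock: 26.9
tcp_pos: [0.4358, 0.046, 0.0094]
orientation: [0.001, 0.22, 0.976, 0.0]
wrist_force: [0.1, 0.7, -0.0]
finger_gap: 0.0467
```

Request:
{"method": "arm_command", "body": {
  "rows": [
    {"delta_pos": [0, 0, -1], "rot": [0, 0, 0], "fingers": 0.7},
    {"delta_pos": [0, 0, -1], "rot": [0, 0, 0], "fingers": 0.7},
    {"delta_pos": [0, 0, -1], "rot": [0, 0, 0], "fingers": 0.7},
    {"delta_pos": [0, 0, -1], "rot": [0, 0, 0], "fingers": 0.7},
    {"delta_pos": [0, 0, -1], "rot": [0, 0, 0], "fingers": 0.7},
    {"delta_pos": [0, 0, -1], "rot": [0, 0, 0], "fingers": 0.7},
    {"delta_pos": [0, 0, -1], "rot": [0, 0, 0], "fingers": 0.7}
  ]
}}

```text
clock: 27.6
tcp_pos: [0.4352, 0.046, 0.15]
orientation: [0.0, 0.219, 0.976, 0.0]
wrist_force: [0.8, -0.0, -0.2]
finger_gap: 0.0467
```

```bash
python3 - <<'E'
from h import *
s,p,R=where(); print(p,s["finger_gap"]); go([.648,-.0754,.14],95.2)
E
```

```text
[0.435206   0.04602802 0.14999149] 0.04670436468929959
shift [-12.21  -0.93   0.5 ]  yawY 64.6  turn -30.6 deg = -0.0849 units (alt by 0.5) q6 0.36 t 27.6
```

Request:
{"method": "arm_command", "body": {
  "rows": [
    {"delta_pos": [-0.94, -0.07, 0], "rot": [0, 0, 0], "fingers": 0.7},
    {"delta_pos": [-0.94, -0.07, 0], "rot": [0, 0, 0], "fingers": 0.7},
    {"delta_pos": [-0.94, -0.07, 0], "rot": [0, 0, 0], "fingers": 0.7},
    {"delta_pos": [-0.94, -0.07, 0], "rot": [0, 0, 0], "fingers": 0.7},
    {"delta_pos": [-0.94, -0.07, 0], "rot": [0, 0, 0], "fingers": 0.7},
    {"delta_pos": [-0.94, -0.07, 0], "rot": [0, 0, 0], "fingers": 0.7},
    {"delta_pos": [-0.94, -0.07, 0], "rot": [0, 0, 0], "fingers": 0.7},
    {"delta_pos": [-0.94, -0.07, 0], "rot": [0, 0, 0], "fingers": 0.7},
    {"delta_pos": [-0.94, -0.07, 0], "rot": [0, 0, 0], "fingers": 0.7},
    {"delta_pos": [-0.94, -0.07, 0], "rot": [0, 0, 0], "fingers": 0.7},
    {"delta_pos": [-0.94, -0.07, 0], "rot": [0, 0, 0], "fingers": 0.7},
    {"delta_pos": [-0.94, -0.07, 0], "rot": [0, 0, 0], "fingers": 0.7},
    {"delta_pos": [-0.94, -0.07, 0], "rot": [0, 0, 0], "fingers": 0.7},
    {"delta_pos": [0, 0, 0], "rot": [0, 0, -0.0212], "fingers": 0.7},
    {"delta_pos": [0, 0, 0], "rot": [0, 0, -0.0212], "fingers": 0.7},
    {"delta_pos": [0, 0, 0], "rot": [0, 0, -0.0212], "fingers": 0.7},
    {"delta_pos": [0, 0, 0], "rot": [0, 0, -0.0212], "fingers": 0.7},
    {"delta_pos": [0, 0, 0], "rot": [0, 0, 0], "fingers": 0.7},
    {"delta_pos": [0, 0, 0], "rot": [0, 0, 0], "fingers": 0.7}
  ]
}}

```text
clock: 29.5
tcp_pos: [0.6483, -0.075, 0.1489]
orientation: [-0.0, -0.044, 0.999, 0.0]
wrist_force: [-0.8, -0.1, -0.9]
finger_gap: 0.0467
```

```bash
python3 - <<'E'
from h import *
s,p,R=where(); print(p,s["finger_gap"]); go([.648,-.0754,.0605],95.2)
for n in("side","scene","wrist"):
    im,d,c=cap(n); X=cloud(d,c); H=hsv(im); m=(abs(H[...,0].astype(int)-112)<12)&(H[...,1]>120)
    P=top(X,p[:2],.06,.1,.19,m); print(n,len(P)>5 and rect(P),P.mean(0))
E
```

```text
[ 0.6483303  -0.07502222  0.14887719] 0.04672929907035245
shift [ 0.02 -0.02  4.42]  yawY 95.0  turn -0.2 deg = -0.0006 units (alt by 0.5) q6 -0.33 t 29.5
side (array([ 0.6423, -0.0806]), array([0.0572, 0.0547]), 19.8) [ 0.63541883 -0.08560753  0.16178552]
scene (array([ 0.6535, -0.0746]), array([0.0558, 0.0506]), 4.3) [ 0.66323424 -0.07646169  0.16171793]
wrist (array([ 0.6463, -0.075 ]), array([0.0605, 0.0476]), 4.8) [ 0.64201803 -0.07537209  0.16430259]
```

Request:
{"method": "arm_command", "body": {
  "rows": [
    {"delta_pos": [-0.06, -0.02, 1], "rot": [0, 0, 0], "fingers": 0.7},
    {"delta_pos": [0, 0, 1], "rot": [0, 0, 0], "fingers": 0.7},
    {"delta_pos": [0, 0, 1], "rot": [0, 0, 0], "fingers": 0.7},
    {"delta_pos": [0, 0, 1], "rot": [0, 0, 0], "fingers": 0.7},
    {"delta_pos": [0, 0, 0.38], "rot": [0, 0, 0], "fingers": 0.7},
    {"delta_pos": [0, 0, 0], "rot": [0, 0, 0], "fingers": 0.7},
    {"delta_pos": [0, 0, 0], "rot": [0, 0, 0], "fingers": 0.3},
    {"delta_pos": [0, 0, 0], "rot": [0, 0, 0], "fingers": 0.3},
    {"delta_pos": [0, 0, 0], "rot": [0, 0, 0], "fingers": 0.3},
    {"delta_pos": [0, 0, -1], "rot": [0, 0, 0], "fingers": 0.3},
    {"delta_pos": [0, 0, -1], "rot": [0, 0, 0], "fingers": 0.3},
    {"delta_pos": [0, 0, -1], "rot": [0, 0, 0], "fingers": 0.3},
    {"delta_pos": [0, 0, -1], "rot": [0, 0, 0], "fingers": 0.1},
    {"delta_pos": [0, 0, 0], "rot": [0, 0, 0], "fingers": 0.1}
  ]
}}

```text
clock: 31.05
tcp_pos: [0.6518, -0.0758, 0.1451]
orientation: [0.003, -0.045, 0.999, -0.001]
wrist_force: [0.5, 0.3, 0.2]
finger_gap: 0.0771
```

```bash
python3 - <<'E'
from h import *
for n in("scene","side","wrist"):
    im,d,c=cap(n); X=cloud(d,c); H=hsv(im)
    for nm,xy,z0,z1 in [("speaker",(.64,.0143),.073,.085),("white",(.4,-.092),.02,.03),("blue",(.648,-.0754),.07,.082)]:
        P=top(X,xy,.043,z0,z1); print(n,nm,len(P)>9 and rect(P))
go([.3995,-.092,.12],84)
E
```

```text
scene speaker (array([0.6427, 0.0139]), array([0.0585, 0.0562]), -44.4)
scene white (array([ 0.4004, -0.092 ]), array([0.0651, 0.0486]), -5.5)
scene blue (array([ 0.6517, -0.0759]), array([0.0616, 0.0488]), 4.1)
side speaker (array([0.6379, 0.0128]), array([0.0575, 0.0564]), -60.8)
side white (array([ 0.3983, -0.0922]), array([0.0613, 0.0495]), -5.6)
side blue (array([ 0.6456, -0.0767]), array([0.0623, 0.0478]), 2.8)
wrist speaker (array([0.6401, 0.0136]), array([0.0573, 0.0568]), 52.6)
wrist white False
wrist blue (array([ 0.648 , -0.0751]), array([0.0602, 0.0472]), 5.1)
shift [12.52  0.3   1.04]  yawY 95.2  turn 11.2 deg = 0.0311 units (alt by 0.5) q6 -0.33 t 31.2
```

Request:
{"method": "arm_command", "body": {
  "rows": [
    {"delta_pos": [0.96, 0.02, 0], "rot": [0, 0, 0], "fingers": 0.1},
    {"delta_pos": [0.96, 0.02, 0], "rot": [0, 0, 0], "fingers": 0.1},
    {"delta_pos": [0.96, 0.02, 0], "rot": [0, 0, 0], "fingers": 0.1},
    {"delta_pos": [0.96, 0.02, 0], "rot": [0, 0, 0], "fingers": 0.1},
    {"delta_pos": [0.96, 0.02, 0], "rot": [0, 0, 0], "fingers": 0.1},
    {"delta_pos": [0.96, 0.02, 0], "rot": [0, 0, 0], "fingers": 0.1},
    {"delta_pos": [0.96, 0.02, 0], "rot": [0, 0, 0], "fingers": 0.1},
    {"delta_pos": [0.96, 0.02, 0], "rot": [0, 0, 0], "fingers": 0.1},
    {"delta_pos": [0.96, 0.02, 0], "rot": [0, 0, 0], "fingers": 0.1},
    {"delta_pos": [0.96, 0.02, 0], "rot": [0, 0, 0], "fingers": 0.1},
    {"delta_pos": [0.96, 0.02, 0], "rot": [0, 0, 0], "fingers": 0.1},
    {"delta_pos": [0.96, 0.02, 0], "rot": [0, 0, 0], "fingers": 0.1},
    {"delta_pos": [0.96, 0.02, 0], "rot": [0, 0, 0], "fingers": 0.1},
    {"delta_pos": [0, 0, 0.5], "rot": [0, 0, 0.015], "fingers": 0.1},
    {"delta_pos": [0, 0, 0.5], "rot": [0, 0, 0.015], "fingers": 0.1},
    {"delta_pos": [0, 0, 0], "rot": [0, 0, 0], "fingers": 0.1}
  ]
}}

```text
clock: 32.8
tcp_pos: [0.3987, -0.092, 0.1193]
orientation: [-0.002, 0.049, 0.999, 0.001]
wrist_force: [-0.0, 0.0, -0.2]
finger_gap: 0.0773
```

```bash
python3 - <<'E'
from h import *
im,d,c=cap("wrist"); X=cloud(d,c)
P=top(X,(.3995,-.0915),.06,.02,.032); r=rect(P); print(r,P[:,2].mean(),where()[1])
go([*r[0],.007],r[2]+90)
E
```

```text
(array([ 0.3975, -0.0898]), array([0.0605, 0.0475]), -5.8) 0.02531609367923529 [ 0.39932365 -0.09221791  0.12008625]
shift [0.09 0.11 5.65]  yawY 84.5  turn 0.3 deg = 0.0008 units (alt by 0.5) q6 -0.33 t 32.9
```

Request:
{"method": "arm_command", "body": {
  "rows": [
    {"delta_pos": [0.06, 0.06, 1], "rot": [0, 0, 0], "fingers": 0.1},
    {"delta_pos": [0, 0, 1], "rot": [0, 0, 0], "fingers": 0.1},
    {"delta_pos": [0, 0, 1], "rot": [0, 0, 0], "fingers": 0.1},
    {"delta_pos": [0, 0, 1], "rot": [0, 0, 0], "fingers": 0.1},
    {"delta_pos": [0, 0, 1], "rot": [0, 0, 0], "fingers": 0.1},
    {"delta_pos": [0, 0, 0.6], "rot": [0, 0, 0], "fingers": 0.1},
    {"delta_pos": [0, 0, 0], "rot": [0, 0, 0], "fingers": 0.4},
    {"delta_pos": [0, 0, 0], "rot": [0, 0, 0], "fingers": 0.7},
    {"delta_pos": [0, 0, 0], "rot": [0, 0, 0], "fingers": 0.7},
    {"delta_pos": [0, 0, 0], "rot": [0, 0, 0], "fingers": 0.7},
    {"delta_pos": [0, 0, 0], "rot": [0, 0, 0], "fingers": 0.7}
  ]
}}

```text
clock: 33.95
tcp_pos: [0.4, -0.0916, 0.0098]
orientation: [0.001, 0.049, 0.999, -0.0]
wrist_force: [0.8, -0.0, 0.5]
finger_gap: 0.0469
```

Request:
{"method": "arm_command", "body": {
  "rows": [
    {"delta_pos": [0, 0, -1], "rot": [0, 0, 0], "fingers": 0.7},
    {"delta_pos": [0, 0, -1], "rot": [0, 0, 0], "fingers": 0.7},
    {"delta_pos": [0, 0, -1], "rot": [0, 0, 0], "fingers": 0.7},
    {"delta_pos": [0, 0, -1], "rot": [0, 0, 0], "fingers": 0.7},
    {"delta_pos": [0, 0, -1], "rot": [0, 0, 0], "fingers": 0.7},
    {"delta_pos": [0, 0, -1], "rot": [0, 0, 0], "fingers": 0.7},
    {"delta_pos": [0, 0, -1], "rot": [0, 0, 0], "fingers": 0.7}
  ]
}}

```text
clock: 34.65
tcp_pos: [0.3994, -0.0914, 0.1504]
orientation: [0.0, 0.049, 0.999, -0.0]
wrist_force: [0.1, -0.9, -0.4]
finger_gap: 0.0465
```

```bash
python3 - <<'E'
from h import *
s,p,R=where(); print(p,s["finger_gap"]); go([.5566,-.0838,.15],95.2)
E
```

```text
[ 0.39938532 -0.09136746  0.15037583] 0.04652456856562532
shift [-7.79  1.14  0.02]  yawY 84.4  turn -10.8 deg = -0.0300 units (alt by 0.5) q6 -0.32 t 34.6
```

Request:
{"method": "arm_command", "body": {
  "rows": [
    {"delta_pos": [-0.974, 0.142, 0], "rot": [0, 0, 0], "fingers": 0.7},
    {"delta_pos": [-0.974, 0.142, 0], "rot": [0, 0, 0], "fingers": 0.7},
    {"delta_pos": [-0.974, 0.142, 0], "rot": [0, 0, 0], "fingers": 0.7},
    {"delta_pos": [-0.974, 0.142, 0], "rot": [0, 0, 0], "fingers": 0.7},
    {"delta_pos": [-0.974, 0.142, 0], "rot": [0, 0, 0], "fingers": 0.7},
    {"delta_pos": [-0.974, 0.142, 0], "rot": [0, 0, 0], "fingers": 0.7},
    {"delta_pos": [-0.974, 0.142, 0], "rot": [0, 0, 0], "fingers": 0.7},
    {"delta_pos": [-0.974, 0.142, 0], "rot": [0, 0, 0], "fingers": 0.7},
    {"delta_pos": [0, 0, 0], "rot": [0, 0, -0.015], "fingers": 0.7},
    {"delta_pos": [0, 0, 0], "rot": [0, 0, -0.015], "fingers": 0.7},
    {"delta_pos": [0, 0, 0], "rot": [0, 0, 0], "fingers": 0.7},
    {"delta_pos": [0, 0, 0], "rot": [0, 0, 0], "fingers": 0.7}
  ]
}}

```text
clock: 35.85
tcp_pos: [0.5567, -0.084, 0.1493]
orientation: [-0.0, -0.044, 0.999, 0.0]
wrist_force: [0.2, -0.0, -0.5]
finger_gap: 0.0467
```

```bash
python3 - <<'E'
from h import *
s,p,R=where(); print(p,s["finger_gap"]); go([.5566,-.0838,.0605],95.2)
im,d,c=cap("wrist"); X=cloud(d,c); H=hsv(im); m=(H[...,1]<60)&(H[...,2]>110)
P=top(X,p[:2],.06,p[2]+.008,.19,m); print(len(P)>5 and rect(P),P.mean(0))
E
```

```text
[ 0.5566867  -0.08400706  0.14931879] 0.04670238849723897
shift [0.   0.01 4.44]  yawY 95.1  turn -0.1 deg = -0.0004 units (alt by 0.5) q6 -0.38 t 35.9
(array([ 0.555 , -0.0796]), array([0.0656, 0.0622]), -85.3) [ 0.55069153 -0.08422736  0.1645472 ]
```

Request:
{"method": "arm_command", "body": {
  "rows": [
    {"delta_pos": [-0.05, 0.01, 1], "rot": [0, 0, 0], "fingers": 0.7},
    {"delta_pos": [0, 0, 1], "rot": [0, 0, 0], "fingers": 0.7},
    {"delta_pos": [0, 0, 1], "rot": [0, 0, 0], "fingers": 0.7},
    {"delta_pos": [0, 0, 1], "rot": [0, 0, 0], "fingers": 0.7},
    {"delta_pos": [0, 0, 0.4], "rot": [0, 0, 0], "fingers": 0.7},
    {"delta_pos": [0, 0, 0], "rot": [0, 0, 0], "fingers": 0.7},
    {"delta_pos": [0, 0, 0], "rot": [0, 0, 0], "fingers": 0.3},
    {"delta_pos": [0, 0, 0], "rot": [0, 0, 0], "fingers": 0.3},
    {"delta_pos": [0, 0, 0], "rot": [0, 0, 0], "fingers": 0.3},
    {"delta_pos": [0, 0, -1], "rot": [0, 0, 0], "fingers": 0.3},
    {"delta_pos": [0, 0, -1], "rot": [0, 0, 0], "fingers": 0.3},
    {"delta_pos": [0, 0, -1], "rot": [0, 0, 0], "fingers": 0.3},
    {"delta_pos": [0, 0, -1], "rot": [0, 0, 0], "fingers": 0.3},
    {"delta_pos": [0, 0, -1], "rot": [0, 0, 0], "fingers": 0.3}
  ]
}}

```text
clock: 37.3
tcp_pos: [0.5579, -0.0838, 0.1625]
orientation: [0.0, -0.045, 0.999, -0.0]
wrist_force: [-0.7, -0.4, 0.5]
finger_gap: 0.0599
```

```bash
python3 - <<'E'
from h import *
for n in("scene","side","wrist"):
    im,d,c=cap(n); X=cloud(d,c); H=hsv(im)
    for nm,xy,r,z0,z1 in [("speaker",(.64,.0143),.043,.073,.085),("white",(.5566,-.0838),.043,.07,.082),("blue",(.648,-.0754),.043,.07,.082),("boss",(.4915,-.2885),.03,.06,.072),("knob",(.549,-.283),.025,.078,.09),("crank",(.51,-.286),.07,.058,.09)]:
        P=top(X,xy,r,z0,z1); print(n,nm,len(P)>9 and rect(P))
print(where()[1]);go([.4905,-.2885,.12],96.5)
E
```

```text
scene speaker (array([0.6436, 0.0129]), array([0.058 , 0.0563]), -40.7)
scene white (array([ 0.5599, -0.0852]), array([0.0631, 0.0494]), 5.6)
scene blue (array([ 0.6507, -0.0772]), array([0.0607, 0.0486]), 4.1)
scene boss (array([ 0.4904, -0.2876]), array([0.0264, 0.0245]), 6.7)
scene knob (array([ 0.5505, -0.2819]), array([0.018 , 0.0175]), -79.6)
scene crank (array([ 0.5188, -0.2867]), array([0.0842, 0.0244]), 2.8)
side speaker (array([0.6377, 0.0136]), array([0.0566, 0.0565]), 21.1)
side white (array([ 0.5558, -0.0847]), array([0.0597, 0.0478]), 5.8)
side blue (array([ 0.6468, -0.0764]), array([0.0635, 0.0473]), 2.3)
side boss (array([ 0.4888, -0.2874]), array([0.0236, 0.0221]), -84.2)
side knob (array([ 0.5481, -0.2821]), array([0.0169, 0.0153]), 48.0)
side crank (array([ 0.5166, -0.2858]), array([0.0782, 0.0239]), 3.6)
wrist speaker (array([0.6223, 0.0263]), array([0.0437, 0.0146]), 54.8)
wrist white (array([ 0.5559, -0.0833]), array([0.0605, 0.0474]), 4.5)
wrist blue (array([ 0.6472, -0.0753]), array([0.0606, 0.0462]), 5.6)
wrist boss (array([ 0.4882, -0.28  ]), array([0.0219, 0.0109]), 3.4)
wrist knob (array([ 0.5479, -0.276 ]), array([0.017 , 0.0084]), 4.4)
wrist crank (array([ 0.5167, -0.2782]), array([0.0798, 0.0115]), 2.7)
[ 0.55905328 -0.08411167  0.16289726]
shift [ 4.34 -9.87  2.14]  yawY 95.2  turn -1.3 deg = -0.0037 units (alt by 0.5) q6 -0.38 t 37.5
```

Request:
{"method": "arm_command", "body": {
  "rows": [
    {"delta_pos": [0.43, -0.98, 0], "rot": [0, 0, 0], "fingers": 0.3},
    {"delta_pos": [0.43, -0.98, 0], "rot": [0, 0, 0], "fingers": 0.3},
    {"delta_pos": [0.43, -0.98, 0], "rot": [0, 0, 0], "fingers": 0.3},
    {"delta_pos": [0.43, -0.98, 0], "rot": [0, 0, 0], "fingers": 0.3},
    {"delta_pos": [0.43, -0.98, 0], "rot": [0, 0, 0], "fingers": 0.3},
    {"delta_pos": [0.43, -0.98, 0], "rot": [0, 0, 0], "fingers": 0.3},
    {"delta_pos": [0.43, -0.98, 0], "rot": [0, 0, 0], "fingers": 0.3},
    {"delta_pos": [0.43, -0.98, 0], "rot": [0, 0, 0], "fingers": 0.3},
    {"delta_pos": [0.43, -0.98, 0], "rot": [0, 0, 0], "fingers": 0.3},
    {"delta_pos": [0.43, -0.98, 0], "rot": [0, 0, 0], "fingers": 0.3},
    {"delta_pos": [0, 0, 0.7], "rot": [0, 0, 0], "fingers": 0.35},
    {"delta_pos": [0, 0, 0], "rot": [0, 0, 0], "fingers": 0.4},
    {"delta_pos": [0, 0, 0], "rot": [0, 0, 0], "fingers": 0.4}
  ]
}}

```text
clock: 38.75
tcp_pos: [0.4892, -0.2861, 0.1462]
orientation: [-0.001, -0.045, 0.999, 0.001]
wrist_force: [0.7, 0.7, -0.5]
finger_gap: 0.0514
```

```bash
python3 - <<'E'
from h import *
im,d,c=cap("wrist"); X=cloud(d,c); cv2.imwrite("pics/w3.png",im)
for nm,xy,r,z0,z1 in [("boss",(.4893,-.2876),.03,.06,.072),("knob",(.549,-.282),.025,.078,.09)]:
    P=top(X,xy,r,z0,z1); print(nm,len(P)>9 and rect(P))
print(where()[1]);go([.4893,-.2876,.043],95.3)
E
```

```text
boss (array([ 0.4891, -0.287 ]), array([0.0226, 0.0218]), 5.3)
knob (array([ 0.548 , -0.2814]), array([0.0175, 0.0175]), -33.8)
[ 0.48964016 -0.28617147  0.14679665]
shift [ 0.02 -0.07  5.19]  yawY 95.2  turn -0.1 deg = -0.0003 units (alt by 0.5) q6 -0.76 t 38.8
```

View pics/w3.png

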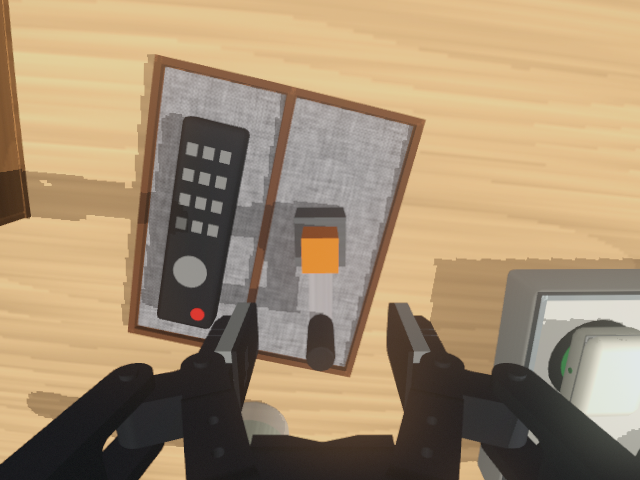

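Request:
{"method": "arm_command", "body": {
  "rows": [
    {"delta_pos": [0.02, -0.05, 1], "rot": [0, 0, 0], "fingers": 0.4},
    {"delta_pos": [0, 0, 1], "rot": [0, 0, 0], "fingers": 0.4},
    {"delta_pos": [0, 0, 1], "rot": [0, 0, 0], "fingers": 0.4},
    {"delta_pos": [0, 0, 1], "rot": [0, 0, 0], "fingers": 0.4},
    {"delta_pos": [0, 0, 0.8], "rot": [0, 0, 0], "fingers": 0.4},
    {"delta_pos": [0, 0, 0.4], "rot": [0, 0, 0], "fingers": 0.4},
    {"delta_pos": [0, 0, 0], "rot": [0, 0, 0], "fingers": 0.7},
    {"delta_pos": [0, 0, 0], "rot": [0, 0, 0], "fingers": 0.9},
    {"delta_pos": [0, 0, 0], "rot": [0, 0, 0], "fingers": 0.9},
    {"delta_pos": [0, 0, 0], "rot": [0, 0, 0], "fingers": 0.9},
    {"delta_pos": [0, 0, 0], "rot": [0, 0, 0], "fingers": 0.9}
  ],
  "squeeze": 80
}}

```text
clock: 39.9
tcp_pos: [0.4902, -0.2881, 0.0442]
orientation: [0.001, -0.045, 0.999, -0.0]
wrist_force: [0.3, -0.6, 3.5]
finger_gap: 0.0203
```

Request:
{"method": "arm_command", "body": {
  "rows": [
    {"delta_pos": [0, 0, -1], "rot": [0, 0, 0], "fingers": 0.9},
    {"delta_pos": [0, 0, -1], "rot": [0, 0, 0], "fingers": 0.9},
    {"delta_pos": [0, 0, -1], "rot": [0, 0, 0], "fingers": 0.9},
    {"delta_pos": [0, 0, -1], "rot": [0, 0, 0], "fingers": 0.9},
    {"delta_pos": [0, 0, -1], "rot": [0, 0, 0], "fingers": 0.9},
    {"delta_pos": [0, 0, -1], "rot": [0, 0, 0], "fingers": 0.9},
    {"delta_pos": [0, 0, -1], "rot": [0, 0, 0], "fingers": 0.9}
  ]
}}

```text
clock: 40.6
tcp_pos: [0.4893, -0.2877, 0.1839]
orientation: [-0.0, -0.045, 0.999, 0.0]
wrist_force: [0.4, -0.2, -1.8]
finger_gap: 0.0206
```

```bash
python3 - <<'E'
from h import *
s,p,R=where(); print(p,s["finger_gap"],s["wrist_force"]); go([.5846,.1146,.18],95.2)
E
```

```text
[ 0.48926162 -0.28765578  0.18394479] 0.020612306998836292 [ 0.3934095  -0.20504306 -1.79799624]
shift [-6.56 19.6   0.2 ]  yawY 95.2  turn -0.0 deg = -0.0000 units (alt by 0.5) q6 -0.76 t 40.6
```

Request:
{"method": "arm_command", "body": {
  "rows": [
    {"delta_pos": [-0.328, 0.98, 0], "rot": [0, 0, 0], "fingers": 0.9},
    {"delta_pos": [-0.328, 0.98, 0], "rot": [0, 0, 0], "fingers": 0.9},
    {"delta_pos": [-0.328, 0.98, 0], "rot": [0, 0, 0], "fingers": 0.9},
    {"delta_pos": [-0.328, 0.98, 0], "rot": [0, 0, 0], "fingers": 0.9},
    {"delta_pos": [-0.328, 0.98, 0], "rot": [0, 0, 0], "fingers": 0.9},
    {"delta_pos": [-0.328, 0.98, 0], "rot": [0, 0, 0], "fingers": 0.9},
    {"delta_pos": [-0.328, 0.98, 0], "rot": [0, 0, 0], "fingers": 0.9},
    {"delta_pos": [-0.328, 0.98, 0], "rot": [0, 0, 0], "fingers": 0.9},
    {"delta_pos": [-0.328, 0.98, 0], "rot": [0, 0, 0], "fingers": 0.9},
    {"delta_pos": [-0.328, 0.98, 0], "rot": [0, 0, 0], "fingers": 0.9},
    {"delta_pos": [-0.328, 0.98, 0], "rot": [0, 0, 0], "fingers": 0.9},
    {"delta_pos": [-0.328, 0.98, 0], "rot": [0, 0, 0], "fingers": 0.9},
    {"delta_pos": [-0.328, 0.98, 0], "rot": [0, 0, 0], "fingers": 0.9},
    {"delta_pos": [-0.328, 0.98, 0], "rot": [0, 0, 0], "fingers": 0.9},
    {"delta_pos": [-0.328, 0.98, 0], "rot": [0, 0, 0], "fingers": 0.9},
    {"delta_pos": [-0.328, 0.98, 0], "rot": [0, 0, 0], "fingers": 0.9},
    {"delta_pos": [-0.328, 0.98, 0], "rot": [0, 0, 0], "fingers": 0.9},
    {"delta_pos": [-0.328, 0.98, 0], "rot": [0, 0, 0], "fingers": 0.9},
    {"delta_pos": [-0.328, 0.98, 0], "rot": [0, 0, 0], "fingers": 0.9},
    {"delta_pos": [-0.328, 0.98, 0], "rot": [0, 0, 0], "fingers": 0.9}
  ]
}}

```text
clock: 42.6
tcp_pos: [0.5847, 0.1152, 0.1831]
orientation: [-0.0, -0.045, 0.999, -0.0]
wrist_force: [0.1, -0.0, -2.6]
finger_gap: 0.0203
```

```bash
python3 - <<'E'
from h import *
s,p,R=where(); print(p,s["finger_gap"])
ims=[]
for n in("scene","side","wrist"):
    im,d,c=cap(n); X=cloud(d,c); ims.append(im)
    P=top(X,(.5846,.1146),.02,.07,.095); print(n,"nose",len(P)>5 and (rect(P),np.median(P,0)))
    P=top(X,(.645,.12),.03,.20,.24); print(n,"knob",len(P)>5 and (rect(P),P[:,2].max()))
go([.5846,.1146,.1],95.2)
cv2.imwrite("pics/b.png",np.hstack([cv2.resize(ims[0][100:280,290:450],None,fx=2.2,fy=2.2),cv2.resize(ims[1][110:290,240:400],None,fx=2.2,fy=2.2)]))
E
```

```text
[0.58467368 0.11520888 0.18309199] 0.020330881186226116
scene nose ((array([0.5864, 0.113 ]), array([0.0174, 0.0173]), 19.7), array([0.5886768 , 0.10992036, 0.07702781]))
scene knob ((array([0.6453, 0.1191]), array([0.0179, 0.0177]), 41.8), np.float64(0.22491617021830465))
side nose ((array([0.5842, 0.1125]), array([0.0174, 0.0141]), 81.5), array([0.5836405 , 0.10940202, 0.07881812]))
side knob ((array([0.6412, 0.1203]), array([0.0173, 0.0161]), -18.5), np.float64(0.22434129006389697))
wrist nose ((array([0.5822, 0.1144]), array([0.0153, 0.0112]), -84.5), array([0.58055456, 0.11423168, 0.08011059]))
wrist knob False
shift [ 0.   -0.04  4.15]  yawY 95.3  turn 0.1 deg = 0.0003 units (alt by 0.5) q6 -0.03 t 42.8
```

View pics/b.png

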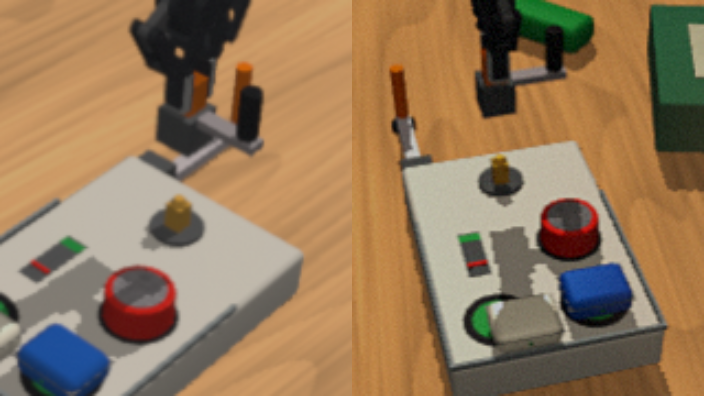

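Request:
{"method": "arm_command", "body": {
  "rows": [
    {"delta_pos": [0.328, -0.98, 0], "rot": [0, 0, 0], "fingers": 0.9},
    {"delta_pos": [0.328, -0.98, 0], "rot": [0, 0, 0], "fingers": 0.9},
    {"delta_pos": [0.328, -0.98, 0], "rot": [0, 0, 0], "fingers": 0.9},
    {"delta_pos": [0.328, -0.98, 0], "rot": [0, 0, 0], "fingers": 0.9},
    {"delta_pos": [0.328, -0.98, 0], "rot": [0, 0, 0], "fingers": 0.9},
    {"delta_pos": [0.328, -0.98, 0], "rot": [0, 0, 0], "fingers": 0.9},
    {"delta_pos": [0.328, -0.98, 0], "rot": [0, 0, 0], "fingers": 0.9},
    {"delta_pos": [0.328, -0.98, 0], "rot": [0, 0, 0], "fingers": 0.9},
    {"delta_pos": [0.328, -0.98, 0], "rot": [0, 0, 0], "fingers": 0.9},
    {"delta_pos": [0.328, -0.98, 0], "rot": [0, 0, 0], "fingers": 0.9},
    {"delta_pos": [0.328, -0.98, 0], "rot": [0, 0, 0], "fingers": 0.9},
    {"delta_pos": [0.328, -0.98, 0], "rot": [0, 0, 0], "fingers": 0.9},
    {"delta_pos": [0.328, -0.98, 0], "rot": [0, 0, 0], "fingers": 0.9},
    {"delta_pos": [0.328, -0.98, 0], "rot": [0, 0, 0], "fingers": 0.9},
    {"delta_pos": [0.328, -0.98, 0], "rot": [0, 0, 0], "fingers": 0.9},
    {"delta_pos": [0.328, -0.98, 0], "rot": [0, 0, 0], "fingers": 0.9},
    {"delta_pos": [0.328, -0.98, 0], "rot": [0, 0, 0], "fingers": 0.9},
    {"delta_pos": [0.328, -0.98, 0], "rot": [0, 0, 0], "fingers": 0.9},
    {"delta_pos": [0.328, -0.98, 0], "rot": [0, 0, 0], "fingers": 0.9},
    {"delta_pos": [0.328, -0.98, 0], "rot": [0, 0, 0], "fingers": 0.9}
  ]
}}

```text
clock: 44.75
tcp_pos: [0.4883, -0.2892, 0.1832]
orientation: [-0.0, -0.045, 0.999, 0.0]
wrist_force: [0.0, 0.5, -1.5]
finger_gap: 0.0204
```

```bash
python3 - <<'E'
from h import *
s,p,R=where(); print(p,s["finger_gap"]); go([.4898,-.288,.0445],95.2)
for n in("scene","side"):
    im,d,c=cap(n); X=cloud(d,c); H=hsv(im)
    m=(X[...,2]>.07)&(X[...,2]<.084)&(np.hypot(X[...,0]-.6,X[...,1]+.05)<.14)
    for a,ce,mm in blobs(m,60): print(n,a,ce.round(),H[mm].mean(0).round(),rect(X[mm]),X[mm][:,2].mean())
    P=top(X,(.4898,-.2877),.03,.14,.16); print("hub?",len(P)>5 and rect(P))
E
```

```text
[ 0.48832393 -0.28915046  0.18320313] 0.020356352361445267
shift [-0.08  0.05  6.94]  yawY 95.1  turn -0.1 deg = -0.0002 units (alt by 0.5) q6 -0.77 t 44.8
scene 693 [354. 233.] [ 22. 108. 139.] (array([0.6422, 0.0131]), array([0.0587, 0.0567]), -29.4) 0.07869372299568417
scene 664 [279. 247.] [ 31.  29. 197.] (array([ 0.5803, -0.1045]), array([0.0602, 0.0484]), 3.6) 0.07440794025321668
scene 718 [319. 261.] [108. 197. 146.] (array([ 0.6509, -0.0768]), array([0.0613, 0.0479]), 5.1) 0.07445788900460966
hub? (array([ 0.4939, -0.3036]), array([0.0402, 0.019 ]), 33.2)
side 452 [338. 210.] [ 12. 129. 138.] (array([0.6381, 0.0122]), array([0.0567, 0.0563]), 84.0) 0.07945682082648735
side 503 [350. 239.] [110. 198. 147.] (array([ 0.6469, -0.0756]), array([0.0615, 0.0493]), 5.6) 0.07522614411147428
side 552 [317. 254.] [ 68.  23. 202.] (array([ 0.5759, -0.105 ]), array([0.0612, 0.0481]), 1.5) 0.075355223909808
hub? (array([ 0.4819, -0.305 ]), array([0.0414, 0.0206]), -29.3)
```

Request:
{"method": "arm_command", "body": {
  "rows": [
    {"delta_pos": [-0.08, 0.05, 1], "rot": [0, 0, 0], "fingers": 0.9},
    {"delta_pos": [0, 0, 1], "rot": [0, 0, 0], "fingers": 0.9},
    {"delta_pos": [0, 0, 1], "rot": [0, 0, 0], "fingers": 0.9},
    {"delta_pos": [0, 0, 1], "rot": [0, 0, 0], "fingers": 0.9},
    {"delta_pos": [0, 0, 1], "rot": [0, 0, 0], "fingers": 0.9},
    {"delta_pos": [0, 0, 1], "rot": [0, 0, 0], "fingers": 0.9},
    {"delta_pos": [0, 0, 0.65], "rot": [0, 0, 0], "fingers": 0.9},
    {"delta_pos": [0, 0, 0.24], "rot": [0, 0, 0], "fingers": 0.9},
    {"delta_pos": [0, 0, 0], "rot": [0, 0, 0], "fingers": 0.9},
    {"delta_pos": [0, 0, 0], "rot": [0, 0, 0], "fingers": 0.5},
    {"delta_pos": [0, 0, 0], "rot": [0, 0, 0], "fingers": 0.3},
    {"delta_pos": [0, 0, 0], "rot": [0, 0, 0], "fingers": 0.3},
    {"delta_pos": [0, 0, -1], "rot": [0, 0, 0], "fingers": 0.3},
    {"delta_pos": [0, 0, -1], "rot": [0, 0, 0], "fingers": 0.3},
    {"delta_pos": [0, 0, -1], "rot": [0, 0, 0], "fingers": 0.3},
    {"delta_pos": [0, 0, -1], "rot": [0, 0, 0], "fingers": 0.3},
    {"delta_pos": [0, 0, -1], "rot": [0, 0, 0], "fingers": 0.3},
    {"delta_pos": [0, 0, -1], "rot": [0, 0, 0], "fingers": 0.3}
  ]
}}

```text
clock: 46.65
tcp_pos: [0.4912, -0.2867, 0.1668]
orientation: [0.0, -0.045, 0.999, -0.0]
wrist_force: [0.6, 0.4, -0.9]
finger_gap: 0.06
```

```bash
python3 - <<'E'
from h import *
print(where()[1]); go([.578,-.105,.15],93.5)
E
```

```text
[ 0.49120521 -0.28671392  0.16681522]
shift [-5.14  8.66  0.84]  yawY 95.2  turn 1.7 deg = 0.0047 units (alt by 0.5) q6 -0.76 t 46.6
```

Request:
{"method": "arm_command", "body": {
  "rows": [
    {"delta_pos": [-0.57, 0.96, 0], "rot": [0, 0, 0.0005], "fingers": 0.25},
    {"delta_pos": [-0.57, 0.96, 0], "rot": [0, 0, 0.0005], "fingers": 0.25},
    {"delta_pos": [-0.57, 0.96, 0], "rot": [0, 0, 0.0005], "fingers": 0.25},
    {"delta_pos": [-0.57, 0.96, 0], "rot": [0, 0, 0.0005], "fingers": 0.25},
    {"delta_pos": [-0.57, 0.96, 0], "rot": [0, 0, 0.0005], "fingers": 0.25},
    {"delta_pos": [-0.57, 0.96, 0], "rot": [0, 0, 0.0005], "fingers": 0.25},
    {"delta_pos": [-0.57, 0.96, 0], "rot": [0, 0, 0.0005], "fingers": 0.25},
    {"delta_pos": [-0.57, 0.96, 0], "rot": [0, 0, 0.0005], "fingers": 0.25},
    {"delta_pos": [-0.57, 0.96, 0], "rot": [0, 0, 0.0005], "fingers": 0.25},
    {"delta_pos": [0, 0, 0.5], "rot": [0, 0, 0], "fingers": 0.25},
    {"delta_pos": [0, 0, 0], "rot": [0, 0, 0], "fingers": 0.25},
    {"delta_pos": [0, 0, 0], "rot": [0, 0, 0], "fingers": 0.25}
  ]
}}

```text
clock: 47.85
tcp_pos: [0.5792, -0.1069, 0.1551]
orientation: [-0.001, -0.031, 1.0, 0.0]
wrist_force: [-0.7, 0.2, 0.2]
finger_gap: 0.0637
```

```bash
python3 - <<'E'
from h import *
im,d,c=cap("wrist"); X=cloud(d,c)
m=(X[...,2]>.068)&(X[...,2]<.082)&(np.hypot(X[...,0]-.6,X[...,1]+.09)<.1)
for a,ce,mm in blobs(m,300): print(a,ce.round(),rect(X[mm]))
print(where()[1]);go([.578,-.1045,.059],93.5)
E
```

```text
7487 [327. 249.] (array([ 0.5784, -0.1035]), array([0.0628, 0.0485]), 4.6)
5881 [363. 352.] (array([ 0.6483, -0.0751]), array([0.064 , 0.0481]), 5.1)
1449 [481. 334.] (array([ 0.6249, -0.0027]), array([0.0319, 0.0182]), -17.9)
[ 0.57940858 -0.10710326  0.15537612]
shift [0.06 0.13 4.82]  yawY 93.5  turn 0.0 deg = 0.0000 units (alt by 0.5) q6 -0.38 t 47.9
```

Request:
{"method": "arm_command", "body": {
  "rows": [
    {"delta_pos": [0.08, 0.15, 0.7], "rot": [0, 0, -0.002], "fingers": 0.25},
    {"delta_pos": [0, 0, 1], "rot": [0, 0, 0], "fingers": 0.25},
    {"delta_pos": [0, 0, 1], "rot": [0, 0, 0], "fingers": 0.25},
    {"delta_pos": [0, 0, 1], "rot": [0, 0, 0], "fingers": 0.25},
    {"delta_pos": [0, 0, 0.7], "rot": [0, 0, 0], "fingers": 0.25},
    {"delta_pos": [0, 0, 0.29], "rot": [0, 0, 0], "fingers": 0.25},
    {"delta_pos": [0, 0, 0], "rot": [0, 0, 0], "fingers": 0.25},
    {"delta_pos": [0, 0, 0], "rot": [0, 0, 0], "fingers": 0.5},
    {"delta_pos": [0, 0, 0], "rot": [0, 0, 0], "fingers": 0.7},
    {"delta_pos": [0, 0, 0], "rot": [0, 0, 0], "fingers": 0.7},
    {"delta_pos": [0, 0, 0], "rot": [0, 0, 0], "fingers": 0.7}
  ],
  "squeeze": 50
}}

```text
clock: 49.0
tcp_pos: [0.579, -0.1039, 0.063]
orientation: [0.001, -0.037, 0.999, -0.0]
wrist_force: [-1.5, -0.6, 6.3]
finger_gap: 0.0467
```

Request:
{"method": "arm_command", "body": {
  "rows": [
    {"delta_pos": [0, 0, -0.7], "rot": [0, 0, 0], "fingers": 0.7},
    {"delta_pos": [0, 0, -0.8], "rot": [0, 0, 0], "fingers": 0.7},
    {"delta_pos": [0, 0, -0.5], "rot": [0, 0, 0], "fingers": 0.7},
    {"delta_pos": [0, 0, 0], "rot": [0, 0, 0], "fingers": 0.7}
  ]
}}

```text
clock: 49.4
tcp_pos: [0.5792, -0.1037, 0.1032]
orientation: [0.001, -0.037, 0.999, -0.0]
wrist_force: [-0.0, -0.2, 0.0]
finger_gap: 0.0465
```

```bash
python3 - <<'E'
from h import *
s,p,R=where(); print(p,s["finger_gap"]); go([.5572,-.0838,.063],95.2)
for n in("scene","side"):
    im,d,c=cap(n); X=cloud(d,c); H=hsv(im)
    P=top(X,p[:2],.05,p[2]+.008,p[2]+.02,(H[...,1]<60)&(H[...,2]>120)); print(n,len(P)>5 and rect(P),np.mean(P,0))
E
```

```text
[ 0.57921775 -0.10372149  0.10319242] 0.04652400975998712
shift [1.03 1.08 2.01]  yawY 94.3  turn -0.9 deg = -0.0025 units (alt by 0.5) q6 -0.39 t 49.4
scene (array([ 0.5874, -0.0949]), array([0.0696, 0.0426]), -37.1) [ 0.58872059 -0.10151446  0.11504381]
side (array([ 0.5762, -0.1023]), array([0.059 , 0.0491]), 6.6) [ 0.56388283 -0.10794807  0.11482579]
```

Request:
{"method": "arm_command", "body": {
  "rows": [
    {"delta_pos": [0.49, 0.54, 0], "rot": [0, 0, 0], "fingers": 0.7},
    {"delta_pos": [0.49, 0.54, 0], "rot": [0, 0, -0.002], "fingers": 0.7},
    {"delta_pos": [0, 0, 1], "rot": [0, 0, 0], "fingers": 0.7},
    {"delta_pos": [0, 0, 0.7], "rot": [0, 0, 0], "fingers": 0.7},
    {"delta_pos": [0, 0, 0.28], "rot": [0, 0, 0], "fingers": 0.7},
    {"delta_pos": [0, 0, 0], "rot": [0, 0, 0], "fingers": 0.7},
    {"delta_pos": [0, 0, 0], "rot": [0, 0, 0], "fingers": 0.3},
    {"delta_pos": [0, 0, 0], "rot": [0, 0, 0], "fingers": 0.3},
    {"delta_pos": [0, 0, 0], "rot": [0, 0, 0], "fingers": 0.3},
    {"delta_pos": [0, 0, -1], "rot": [0, 0, 0], "fingers": 0.3},
    {"delta_pos": [0, 0, -1], "rot": [0, 0, 0], "fingers": 0.3},
    {"delta_pos": [0, 0, -1], "rot": [0, 0, 0], "fingers": 0.3},
    {"delta_pos": [0, 0, -1], "rot": [0, 0, 0], "fingers": 0.3},
    {"delta_pos": [0, 0, -1], "rot": [0, 0, 0], "fingers": 0.3},
    {"delta_pos": [0, 0, 0], "rot": [0, 0, 0], "fingers": 0.3}
  ]
}}

```text
clock: 51.0
tcp_pos: [0.5588, -0.084, 0.1646]
orientation: [0.002, -0.044, 0.999, -0.001]
wrist_force: [0.5, -0.2, 0.6]
finger_gap: 0.0597
```

```bash
python3 - <<'E'
from h import *
for n in("scene","side","wrist"):
    im,d,c=cap(n); X=cloud(d,c); H=hsv(im)
    for nm,xy,r,z0,z1 in [("speaker",(.64,.0143),.043,.073,.085),("white",(.5566,-.0838),.043,.07,.082),("blue",(.648,-.0754),.043,.07,.082),("boss",(.4895,-.2875),.03,.06,.072),("knob",(.549,-.282),.025,.078,.09)]:
        P=top(X,xy,r,z0,z1); print(n,nm,len(P)>9 and rect(P))
print(where()[1]);go([.4892,-.2873,.15],95.3)
E
```

```text
scene speaker (array([0.6425, 0.0141]), array([0.059, 0.056]), -43.3)
scene white (array([ 0.5571, -0.0837]), array([0.0613, 0.0474]), 3.5)
scene blue (array([ 0.6515, -0.0764]), array([0.062 , 0.0479]), 5.8)
scene boss (array([ 0.4921, -0.2866]), array([0.0264, 0.0232]), 5.5)
scene knob (array([ 0.5521, -0.2821]), array([0.0183, 0.0168]), -77.7)
side speaker (array([0.6385, 0.0137]), array([0.0582, 0.0559]), 80.7)
side white (array([ 0.5543, -0.083 ]), array([0.0591, 0.0486]), 5.6)
side blue (array([ 0.6463, -0.0759]), array([0.0623, 0.0494]), 2.6)
side boss (array([ 0.4896, -0.2861]), array([0.0232, 0.0219]), -85.2)
side knob (array([ 0.5491, -0.2812]), array([0.0165, 0.0133]), 81.0)
wrist speaker (array([0.6203, 0.0265]), array([0.0371, 0.011 ]), 55.3)
wrist white (array([ 0.5542, -0.0826]), array([0.0604, 0.0473]), 5.0)
wrist blue (array([ 0.647 , -0.0754]), array([0.0611, 0.0463]), 5.2)
wrist boss (array([ 0.4893, -0.2766]), array([0.0234, 0.0094]), -5.9)
wrist knob (array([ 0.5493, -0.2742]), array([0.0166, 0.0076]), 1.5)
[ 0.55658442 -0.08330756  0.16108958]
shift [ 4.25 -9.87  0.55]  yawY 95.0  turn -0.3 deg = -0.0008 units (alt by 0.5) q6 -0.38 t 51.1
```

Request:
{"method": "arm_command", "body": {
  "rows": [
    {"delta_pos": [0.42, -0.98, 0], "rot": [0, 0, 0], "fingers": 0.4},
    {"delta_pos": [0.42, -0.98, 0], "rot": [0, 0, 0], "fingers": 0.4},
    {"delta_pos": [0.42, -0.98, 0], "rot": [0, 0, 0], "fingers": 0.4},
    {"delta_pos": [0.42, -0.98, 0], "rot": [0, 0, 0], "fingers": 0.4},
    {"delta_pos": [0.42, -0.98, 0], "rot": [0, 0, 0], "fingers": 0.4},
    {"delta_pos": [0.42, -0.98, 0], "rot": [0, 0, 0], "fingers": 0.4},
    {"delta_pos": [0.42, -0.98, 0], "rot": [0, 0, 0], "fingers": 0.4},
    {"delta_pos": [0.42, -0.98, 0], "rot": [0, 0, 0], "fingers": 0.4},
    {"delta_pos": [0.42, -0.98, 0], "rot": [0, 0, 0], "fingers": 0.4},
    {"delta_pos": [0.42, -0.98, 0], "rot": [0, 0, 0], "fingers": 0.4},
    {"delta_pos": [0, 0, 0.7], "rot": [0, 0, 0], "fingers": 0.4},
    {"delta_pos": [0, 0, 0], "rot": [0, 0, 0], "fingers": 0.4},
    {"delta_pos": [0, 0, 0], "rot": [0, 0, 0], "fingers": 0.4}
  ]
}}

```text
clock: 52.45
tcp_pos: [0.4896, -0.2852, 0.1468]
orientation: [-0.001, -0.044, 0.999, 0.001]
wrist_force: [-0.5, 0.4, -0.2]
finger_gap: 0.0513
```

```bash
python3 - <<'E'
from h import *
im,d,c=cap("wrist"); X=cloud(d,c)
for nm,xy,r,z0,z1 in [("boss",(.4905,-.2866),.03,.06,.072),("knob",(.55,-.282),.025,.078,.09)]:
    P=top(X,xy,r,z0,z1); print(nm,len(P)>9 and rect(P))
print(where()[1]);go([.4902,-.2865,.0442],95.2)
E
```

```text
boss (array([ 0.4902, -0.2859]), array([0.0227, 0.0218]), 5.2)
knob (array([ 0.5489, -0.2803]), array([0.0173, 0.0172]), -37.1)
[ 0.49003172 -0.28535292  0.14740705]
shift [-0.01 -0.06  5.16]  yawY 95.0  turn -0.2 deg = -0.0005 units (alt by 0.5) q6 -0.76 t 52.5
```

Request:
{"method": "arm_command", "body": {
  "rows": [
    {"delta_pos": [0, -0.04, 1], "rot": [0, 0, 0], "fingers": 0.4},
    {"delta_pos": [0, 0, 1], "rot": [0, 0, 0], "fingers": 0.4},
    {"delta_pos": [0, 0, 1], "rot": [0, 0, 0], "fingers": 0.4},
    {"delta_pos": [0, 0, 1], "rot": [0, 0, 0], "fingers": 0.4},
    {"delta_pos": [0, 0, 0.8], "rot": [0, 0, 0], "fingers": 0.4},
    {"delta_pos": [0, 0, 0.4], "rot": [0, 0, 0], "fingers": 0.4},
    {"delta_pos": [0, 0, 0], "rot": [0, 0, 0], "fingers": 0.7},
    {"delta_pos": [0, 0, 0], "rot": [0, 0, 0], "fingers": 0.9},
    {"delta_pos": [0, 0, 0], "rot": [0, 0, 0], "fingers": 0.9},
    {"delta_pos": [0, 0, 0], "rot": [0, 0, 0], "fingers": 0.9},
    {"delta_pos": [0, 0, 0], "rot": [0, 0, 0], "fingers": 0.9}
  ],
  "squeeze": 80
}}

```text
clock: 53.6
tcp_pos: [0.491, -0.2871, 0.045]
orientation: [0.001, -0.044, 0.999, -0.0]
wrist_force: [0.3, 0.3, 3.1]
finger_gap: 0.02
```

Request:
{"method": "arm_command", "body": {
  "rows": [
    {"delta_pos": [0, 0, -1], "rot": [0, 0, 0], "fingers": 0.9},
    {"delta_pos": [0, 0, -1], "rot": [0, 0, 0], "fingers": 0.9},
    {"delta_pos": [0, 0, -1], "rot": [0, 0, 0], "fingers": 0.9},
    {"delta_pos": [0, 0, -1], "rot": [0, 0, 0], "fingers": 0.9},
    {"delta_pos": [0, 0, -1], "rot": [0, 0, 0], "fingers": 0.9},
    {"delta_pos": [0, 0, -1], "rot": [0, 0, 0], "fingers": 0.9},
    {"delta_pos": [0, 0, -1], "rot": [0, 0, 0], "fingers": 0.9}
  ]
}}

```text
clock: 54.3
tcp_pos: [0.4902, -0.2867, 0.1848]
orientation: [-0.0, -0.044, 0.999, 0.0]
wrist_force: [0.2, -0.7, -1.4]
finger_gap: 0.0202
```

```bash
python3 - <<'E'
from h import *
s,p,R=where(); print(p,s["finger_gap"],s["wrist_force"]); go([.5846,.1146,.18],95.2)
E
```

```text
[ 0.49016959 -0.28667983  0.1848146 ] 0.020232401903440323 [ 0.16787208 -0.71889987 -1.37775361]
shift [-6.45 19.58  0.24]  yawY 95.0  turn -0.2 deg = -0.0006 units (alt by 0.5) q6 -0.76 t 54.3
```

Request:
{"method": "arm_command", "body": {
  "rows": [
    {"delta_pos": [-0.322, 0.98, 0], "rot": [0, 0, 0], "fingers": 0.9},
    {"delta_pos": [-0.322, 0.98, 0], "rot": [0, 0, 0], "fingers": 0.9},
    {"delta_pos": [-0.322, 0.98, 0], "rot": [0, 0, 0], "fingers": 0.9},
    {"delta_pos": [-0.322, 0.98, 0], "rot": [0, 0, 0], "fingers": 0.9},
    {"delta_pos": [-0.322, 0.98, 0], "rot": [0, 0, 0], "fingers": 0.9},
    {"delta_pos": [-0.322, 0.98, 0], "rot": [0, 0, 0], "fingers": 0.9},
    {"delta_pos": [-0.322, 0.98, 0], "rot": [0, 0, 0], "fingers": 0.9},
    {"delta_pos": [-0.322, 0.98, 0], "rot": [0, 0, 0], "fingers": 0.9},
    {"delta_pos": [-0.322, 0.98, 0], "rot": [0, 0, 0], "fingers": 0.9},
    {"delta_pos": [-0.322, 0.98, 0], "rot": [0, 0, 0], "fingers": 0.9},
    {"delta_pos": [-0.322, 0.98, 0], "rot": [0, 0, 0], "fingers": 0.9},
    {"delta_pos": [-0.322, 0.98, 0], "rot": [0, 0, 0], "fingers": 0.9},
    {"delta_pos": [-0.322, 0.98, 0], "rot": [0, 0, 0], "fingers": 0.9},
    {"delta_pos": [-0.322, 0.98, 0], "rot": [0, 0, 0], "fingers": 0.9},
    {"delta_pos": [-0.322, 0.98, 0], "rot": [0, 0, 0], "fingers": 0.9},
    {"delta_pos": [-0.322, 0.98, 0], "rot": [0, 0, 0], "fingers": 0.9},
    {"delta_pos": [-0.322, 0.98, 0], "rot": [0, 0, 0], "fingers": 0.9},
    {"delta_pos": [-0.322, 0.98, 0], "rot": [0, 0, 0], "fingers": 0.9},
    {"delta_pos": [-0.322, 0.98, 0], "rot": [0, 0, 0], "fingers": 0.9},
    {"delta_pos": [-0.322, 0.98, 0], "rot": [0, 0, 0], "fingers": 0.9}
  ]
}}

```text
clock: 56.3
tcp_pos: [0.5844, 0.1157, 0.1839]
orientation: [-0.0, -0.044, 0.999, -0.0]
wrist_force: [0.2, 0.3, -0.5]
finger_gap: 0.0201
```

Request:
{"method": "arm_command", "body": {
  "rows": [
    {"delta_pos": [0, 0, 1], "rot": [0, 0, 0], "fingers": 0.9},
    {"delta_pos": [0, 0, 0.7], "rot": [0, 0, 0], "fingers": 0.9},
    {"delta_pos": [0, 0, 0], "rot": [0, 0, 0], "fingers": 0.9},
    {"delta_pos": [0, 0, 0], "rot": [0, 0, 0], "fingers": 0.9}
  ]
}}

```text
clock: 56.7
tcp_pos: [0.5842, 0.1149, 0.15]
orientation: [-0.0, -0.044, 0.999, 0.0]
wrist_force: [0.8, 0.2, -2.1]
finger_gap: 0.0204
```

```bash
python3 - <<'E'
from h import *
s,p,R=where(); print(p,s["finger_gap"],s["wrist_force"])
ims=[]
for n in("scene","side"):
    im,d,c=cap(n); X=cloud(d,c); ims.append(im)
    for nm,xy,r,z0,z1 in [("speaker",(.64,.0143),.043,.073,.085),("white",(.5566,-.0838),.043,.07,.082),("blue",(.648,-.0754),.043,.07,.082),("knob",(.645,.12),.025,p[2]+.03,p[2]+.06),("hub",(.585,.115),.03,p[2]-.045,p[2]-.01)]:
        P=top(X,xy,r,z0,z1); print(n,nm,len(P)>9 and (rect(P),P[:,2].min(),P[:,2].max()))
go([.5846,.1146,.094],95.2)
cv2.imwrite("pics/c.png",np.hstack([cv2.resize(ims[0][100:240,310:450],None,fx=2.8,fy=2.8),cv2.resize(ims[1][120:260,240:380],None,fx=2.8,fy=2.8)]))
E
```

```text
[0.58424357 0.11486598 0.15004963] 0.020403103006504712 [ 0.84022813  0.15186589 -2.10150981]
scene speaker ((array([0.6431, 0.0132]), array([0.0567, 0.0565]), -39.6), np.float64(0.07300907567069226), np.float64(0.08361581556920603))
scene white ((array([ 0.5582, -0.0836]), array([0.0619, 0.0481]), 4.3), np.float64(0.07000557656957154), np.float64(0.07981665922620071))
scene blue ((array([ 0.6519, -0.0761]), array([0.0606, 0.0488]), 2.6), np.float64(0.07001697860735827), np.float64(0.07959105348769652))
scene knob ((array([0.6458, 0.1179]), array([0.0177, 0.0163]), 71.7), np.float64(0.180160400849603), np.float64(0.19080259789142873))
scene hub ((array([0.5931, 0.1058]), array([0.046 , 0.0288]), 47.4), np.float64(0.1076172526938862), np.float64(0.14000356516014512))
side speaker ((array([0.6381, 0.0131]), array([0.0581, 0.0567]), -85.7), np.float64(0.07315745050168525), np.float64(0.0841336298737152))
side white ((array([ 0.5539, -0.0844]), array([0.0595, 0.0501]), 3.1), np.float64(0.07003561727383543), np.float64(0.08065845331325583))
side blue ((array([ 0.6456, -0.0769]), array([0.0613, 0.0476]), 4.4), np.float64(0.07000443866220889), np.float64(0.07949488785687861))
side knob ((array([0.6414, 0.1179]), array([0.0171, 0.0167]), -76.9), np.float64(0.1801634968427505), np.float64(0.19049904840329251))
side hub ((array([0.5829, 0.1065]), array([0.0517, 0.0311]), -23.8), np.float64(0.10860890054464645), np.float64(0.14004837685583274))
shift [ 0.03 -0.01  2.85]  yawY 95.0  turn -0.2 deg = -0.0006 units (alt by 0.5) q6 -0.03 t 56.8
```

View pics/c.png

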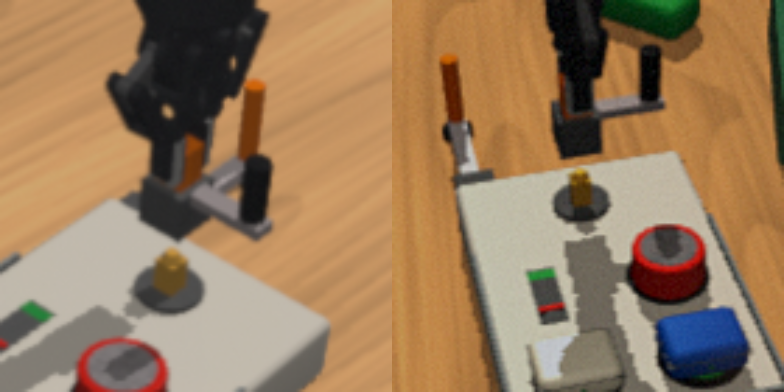

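Request:
{"method": "arm_command", "body": {
  "rows": [
    {"delta_pos": [0, 0, 0.5], "rot": [0, 0, 0], "fingers": 0.9},
    {"delta_pos": [0, 0, 0.5], "rot": [0, 0, 0], "fingers": 0.9},
    {"delta_pos": [0, 0, 0.3], "rot": [0, 0, 0], "fingers": 0.9},
    {"delta_pos": [0, 0, 0.25], "rot": [0, 0, 0], "fingers": 0.9},
    {"delta_pos": [0, 0, 0.25], "rot": [0, 0, 0], "fingers": 0.9},
    {"delta_pos": [0, 0, 0], "rot": [0, 0, 0], "fingers": 0.9}
  ]
}}

```text
clock: 57.4
tcp_pos: [0.5844, 0.1149, 0.1133]
orientation: [-0.0, -0.044, 0.999, 0.0]
wrist_force: [0.6, 0.0, -2.1]
finger_gap: 0.0203
```

```bash
python3 - <<'E'
from h import *
s,p,R=where(); print(p,s["finger_gap"],s["wrist_force"],s["ft_torque"])
E
```

```text
[0.58444104 0.11493371 0.11328759] 0.020263676109462087 [ 0.56320137  0.01789667 -2.08052807] [-0.0097519  -0.04798664  0.00138689]
```

Request:
{"method": "arm_command", "body": {
  "rows": [
    {"delta_pos": [0, 0, 0.3], "rot": [0, 0, 0], "fingers": 0.9},
    {"delta_pos": [0, 0, 0.3], "rot": [0, 0, 0], "fingers": 0.9},
    {"delta_pos": [0, 0, 0.25], "rot": [0, 0, 0], "fingers": 0.9},
    {"delta_pos": [0, 0, 0.1], "rot": [0, 0, 0], "fingers": 0.9},
    {"delta_pos": [0, 0, 0], "rot": [0, 0, 0], "fingers": 0.9},
    {"delta_pos": [0, 0, 0], "rot": [0, 0, 0], "fingers": 0.9}
  ]
}}

```text
clock: 58.0
tcp_pos: [0.5846, 0.115, 0.0977]
orientation: [0.001, -0.044, 0.999, -0.0]
wrist_force: [-6.1, 0.0, 15.5]
finger_gap: 0.0207
```

Request:
{"method": "arm_command", "body": {
  "rows": [
    {"delta_pos": [0, 0, 0], "rot": [0, 0, 0], "fingers": 0.6},
    {"delta_pos": [0, 0, 0], "rot": [0, 0, 0], "fingers": 0.5},
    {"delta_pos": [0, 0, 0], "rot": [0, 0, 0], "fingers": 0.5},
    {"delta_pos": [0, 0, -1], "rot": [0, 0, 0], "fingers": 0.5},
    {"delta_pos": [0, 0, -1], "rot": [0, 0, 0], "fingers": 0.5},
    {"delta_pos": [0, 0, -1], "rot": [0, 0, 0], "fingers": 0.5},
    {"delta_pos": [0, 0, -1], "rot": [0, 0, 0], "fingers": 0.5}
  ]
}}

```text
clock: 58.7
tcp_pos: [0.5844, 0.115, 0.1753]
orientation: [-0.0, -0.044, 0.999, 0.0]
wrist_force: [0.5, -0.1, -0.6]
finger_gap: 0.0427
```

```bash
python3 - <<'E'
from h import *
s,p,R=where(); print(p,s["finger_gap"],s["wrist_force"])
for n in("scene","side","wrist"):
    im,d,c=cap(n); X=cloud(d,c)
    for nm,xy,r,z0,z1 in [("speaker",(.64,.0143),.043,.073,.085),("white",(.5566,-.0838),.043,.07,.082),("blue",(.648,-.0754),.043,.07,.082),("knob",(.645,.12),.03,.12,.15),("boss",(.585,.115),.025,.105,.13)]:
        P=top(X,xy,r,z0,z1); print(n,nm,len(P)>9 and (rect(P),np.percentile(P[:,2],[50,95])))
go([.6443,.1198,.16],95.2)
E
```

```text
[0.58437985 0.11497756 0.1752881 ] 0.04266975453962461 [ 0.5047208  -0.05237432 -0.5504514 ]
scene speaker ((array([0.6432, 0.0129]), array([0.0582, 0.0564]), -47.9), array([0.07957215, 0.08186118]))
scene white ((array([ 0.5572, -0.0832]), array([0.0615, 0.0488]), 6.7), array([0.07458924, 0.0773355 ]))
scene blue ((array([ 0.6516, -0.0757]), array([0.0623, 0.0478]), 7.0), array([0.0745771 , 0.07716981]))
scene knob ((array([0.6453, 0.1191]), array([0.0202, 0.0178]), -72.8), array([0.13185527, 0.13729204]))
scene boss ((array([0.5854, 0.1146]), array([0.0262, 0.0259]), 89.3), array([0.11797136, 0.1218098 ]))
side speaker ((array([0.6382, 0.0126]), array([0.0568, 0.0565]), -61.4), array([0.08064567, 0.08275986]))
side white ((array([ 0.5539, -0.0836]), array([0.0586, 0.0484]), 7.3), array([0.07580954, 0.07789613]))
side blue ((array([ 0.6463, -0.076 ]), array([0.0608, 0.0491]), 4.1), array([0.07559722, 0.07788775]))
side knob ((array([0.6424, 0.1191]), array([0.0197, 0.0158]), 80.2), array([0.13342478, 0.13817341]))
side boss ((array([0.5847, 0.1147]), array([0.0263, 0.023 ]), -84.0), array([0.11844974, 0.12168102]))
wrist speaker ((array([0.6396, 0.0146]), array([0.0574, 0.0574]), 24.8), array([0.08018381, 0.08137701]))
wrist white ((array([ 0.5543, -0.079 ]), array([0.0606, 0.0429]), 4.8), array([0.07535993, 0.07674056]))
wrist blue ((array([ 0.6474, -0.0742]), array([0.0606, 0.0471]), 4.5), array([0.07540967, 0.07674245]))
wrist knob ((array([0.6442, 0.1206]), array([0.018 , 0.0176]), 44.2), array([0.13509603, 0.1366246 ]))
wrist boss ((array([0.5846, 0.1158]), array([0.0232, 0.022 ]), 4.7), array([0.1198998 , 0.12096484]))
shift [-2.94 -0.02  0.81]  yawY 95.0  turn -0.2 deg = -0.0005 units (alt by 0.5) q6 -0.03 t 58.9
```

Request:
{"method": "arm_command", "body": {
  "rows": [
    {"delta_pos": [0, 0, 0], "rot": [0, 0, 0], "fingers": 1},
    {"delta_pos": [0, 0, 0], "rot": [0, 0, 0], "fingers": 1},
    {"delta_pos": [0, 0, 0.8], "rot": [0, 0, 0], "fingers": 1},
    {"delta_pos": [0, 0, 1], "rot": [0, 0, 0], "fingers": 1},
    {"delta_pos": [0, 0, 0.7], "rot": [0, 0, 0], "fingers": 1},
    {"delta_pos": [0, 0, 0.15], "rot": [0, 0, 0], "fingers": 1},
    {"delta_pos": [0, 0, 0.1], "rot": [0, 0, 0], "fingers": 1},
    {"delta_pos": [0, 0, 0.1], "rot": [0, 0, 0], "fingers": 1},
    {"delta_pos": [0, 0, 0], "rot": [0, 0, 0], "fingers": 1}
  ]
}}

```text
clock: 59.75
tcp_pos: [0.584, 0.115, 0.12]
orientation: [0.0, -0.044, 0.999, 0.0]
wrist_force: [-5.2, -0.5, 14.9]
finger_gap: -0.0001
```

Request:
{"method": "arm_command", "body": {
  "rows": [
    {"delta_pos": [0, 0, 0.1], "rot": [0, 0, 0], "fingers": 1},
    {"delta_pos": [0, 0, 0.1], "rot": [0, 0, 0], "fingers": 1},
    {"delta_pos": [0, 0, 0], "rot": [0, 0, 0], "fingers": 1}
  ]
}}

```text
clock: 60.05
tcp_pos: [0.5847, 0.1152, 0.1196]
orientation: [0.002, -0.044, 0.999, 0.0]
wrist_force: [-11.8, -1.1, 33.3]
finger_gap: 0.0
```

Request:
{"method": "arm_command", "body": {
  "rows": [
    {"delta_pos": [0, 0, -1], "rot": [0, 0, 0], "fingers": 0.8},
    {"delta_pos": [0, 0, -1], "rot": [0, 0, 0], "fingers": 0.6},
    {"delta_pos": [0, 0, -0.5], "rot": [0, 0, 0], "fingers": 0.5},
    {"delta_pos": [-1, 0, 0], "rot": [0, 0, 0], "fingers": 0.5},
    {"delta_pos": [-1, 0, 0], "rot": [0, 0, 0], "fingers": 0.5},
    {"delta_pos": [-0.96, 0, 0], "rot": [0, 0, 0], "fingers": 0.5},
    {"delta_pos": [0, 0, 0], "rot": [0, 0, 0], "fingers": 0.5},
    {"delta_pos": [0, 0, 0], "rot": [0, 0, 0], "fingers": 0.5}
  ]
}}

```text
clock: 60.85
tcp_pos: [0.6428, 0.1201, 0.1629]
orientation: [-0.001, -0.044, 0.999, 0.0]
wrist_force: [-0.8, -0.6, -0.9]
finger_gap: 0.0427
```

```bash
python3 - <<'E'
from h import *
s,p,R=where(); print(p,s["wrist_force"],s["finger_gap"])
im,d,c=cap("wrist"); X=cloud(d,c); P=top(X,(.5846,.1146),.03,.105,.13); print(rect(P),np.median(P[:,2]))
cv2.imwrite("pics/w4.png",im)
go([.6442,.1203,.1],95)
a=np.radians(np.arange(0,361,18)); print(np.round(3*np.c_[np.cos(a[:-1])-np.cos(a[1:]),np.sin(a[:-1])-np.sin(a[1:])],2).tolist())
E
```

```text
[0.64283133 0.120073   0.16286054] [-0.7607086  -0.64337676 -0.89143684] 0.04271951422274162
(array([0.5847, 0.1158]), array([0.0224, 0.0218]), 4.7) 0.1200013044125941
shift [-0.09  0.    3.16]  yawY 95.0  turn 0.0 deg = 0.0000 units (alt by 0.5) q6 -0.03 t 60.9
[[0.15, -0.93], [0.43, -0.84], [0.66, -0.66], [0.84, -0.43], [0.93, -0.15], [0.93, 0.15], [0.84, 0.43], [0.66, 0.66], [0.43, 0.84], [0.15, 0.93], [-0.15, 0.93], [-0.43, 0.84], [-0.66, 0.66], [-0.84, 0.43], [-0.93, 0.15], [-0.93, -0.15], [-0.84, -0.43], [-0.66, -0.66], [-0.43, -0.84], [-0.15, -0.93]]
```

View pics/w4.png

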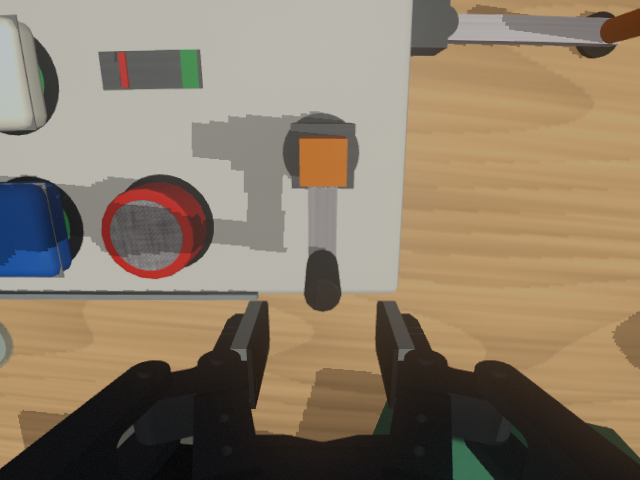

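Request:
{"method": "arm_command", "body": {
  "rows": [
    {"delta_pos": [-0.07, 0.01, 1], "rot": [0, 0, 0], "fingers": 0.5},
    {"delta_pos": [0, 0, 1], "rot": [0, 0, 0], "fingers": 0.5},
    {"delta_pos": [0, 0, 1], "rot": [0, 0, 0], "fingers": 0.5},
    {"delta_pos": [0, 0, 0.1], "rot": [0, 0, 0], "fingers": 0.5},
    {"delta_pos": [0, 0, 0], "rot": [0, 0, 0], "fingers": 0.9},
    {"delta_pos": [0, 0, 0], "rot": [0, 0, 0], "fingers": 0.9},
    {"delta_pos": [0, 0, 0], "rot": [0, 0, 0], "fingers": 0.9},
    {"delta_pos": [0, 0, 0], "rot": [0, 0, 0], "fingers": 0.9}
  ],
  "squeeze": 40
}}

```text
clock: 61.7
tcp_pos: [0.6454, 0.1205, 0.1032]
orientation: [0.001, -0.044, 0.999, 0.0]
wrist_force: [0.8, -0.8, 1.1]
finger_gap: 0.0169
```

Request:
{"method": "arm_command", "body": {
  "rows": [
    {"delta_pos": [0.15, -0.93, 0], "rot": [0, 0, 0], "fingers": 0.9},
    {"delta_pos": [0.43, -0.84, 0], "rot": [0, 0, 0], "fingers": 0.9},
    {"delta_pos": [0.66, -0.66, 0], "rot": [0, 0, 0], "fingers": 0.9},
    {"delta_pos": [0.84, -0.43, 0], "rot": [0, 0, 0], "fingers": 0.9},
    {"delta_pos": [0.93, -0.15, 0], "rot": [0, 0, 0], "fingers": 0.9}
  ]
}}

```text
clock: 62.2
tcp_pos: [0.591, 0.0537, 0.1037]
orientation: [0.002, -0.043, 0.999, 0.001]
wrist_force: [0.8, 4.3, 4.5]
finger_gap: 0.0171
```

```bash
python3 - <<'E'
from h import *
s,p,R=where(); print(p,s["wrist_force"],s["ft_torque"],s["finger_gap"])
for n in ("scene","side"):
    im,d,c=cap(n); X=cloud(d,c); P=top(X,(.5846,.1146),.02,.1,.13); print(n,len(P)>5 and (rect(P),np.percentile(P[:,2],[50,90])))
    H=hsv(im)
    g=plane([[0,0]],c,.05)
cv2.imwrite("pics/side_w.png",im)
E
```

```text
[0.59104764 0.05366455 0.10365151] [0.84355943 4.29713803 4.53438605] [ 1.49683434e+00 -4.01642431e-01 -1.06438931e-03] 0.017132854337799538
scene ((array([0.5869, 0.1114]), array([0.0263, 0.0239]), -86.5), array([0.11656551, 0.12084288]))
side ((array([0.5759, 0.1122]), array([0.0249, 0.0038]), 88.0), array([0.11280911, 0.1200244 ]))
```

Request:
{"method": "arm_command", "body": {
  "rows": [
    {"delta_pos": [0.93, 0.15, 0], "rot": [0, 0, 0], "fingers": 0.9},
    {"delta_pos": [0.84, 0.43, 0], "rot": [0, 0, 0], "fingers": 0.9},
    {"delta_pos": [0.66, 0.66, 0], "rot": [0, 0, 0], "fingers": 0.9},
    {"delta_pos": [0.43, 0.84, 0], "rot": [0, 0, 0], "fingers": 0.9},
    {"delta_pos": [0.15, 0.93, 0], "rot": [0, 0, 0], "fingers": 0.9},
    {"delta_pos": [-0.15, 0.93, 0], "rot": [0, 0, 0], "fingers": 0.9},
    {"delta_pos": [-0.43, 0.84, 0], "rot": [0, 0, 0], "fingers": 0.9},
    {"delta_pos": [-0.66, 0.66, 0], "rot": [0, 0, 0], "fingers": 0.9},
    {"delta_pos": [-0.84, 0.43, 0], "rot": [0, 0, 0], "fingers": 0.9},
    {"delta_pos": [-0.93, 0.15, 0], "rot": [0, 0, 0], "fingers": 0.9},
    {"delta_pos": [-0.93, -0.15, 0], "rot": [0, 0, 0], "fingers": 0.9},
    {"delta_pos": [-0.84, -0.43, 0], "rot": [0, 0, 0], "fingers": 0.9},
    {"delta_pos": [-0.66, -0.66, 0], "rot": [0, 0, 0], "fingers": 0.9},
    {"delta_pos": [-0.43, -0.84, 0], "rot": [0, 0, 0], "fingers": 0.9},
    {"delta_pos": [-0.15, -0.93, 0], "rot": [0, 0, 0], "fingers": 0.9}
  ]
}}

```text
clock: 63.8
tcp_pos: [0.6463, 0.1192, 0.103]
orientation: [0.001, -0.044, 0.999, 0.0]
wrist_force: [-0.6, 1.8, 3.2]
finger_gap: 0.0167
```

```bash
python3 - <<'E'
from h import *
s,p,R=where(); print(p,s["wrist_force"],s["finger_gap"])
ims=[]
for n in ("scene","side"):
    im,d,c=cap(n); X=cloud(d,c); P=top(X,(.5846,.1146),.02,.1,.13); print(n,len(P)>5 and (rect(P),np.percentile(P[:,2],[50,90]))); ims.append(im)
cv2.imwrite("pics/e.png",np.hstack([cv2.resize(ims[0][130:270,280:420],None,fx=2.8,fy=2.8),cv2.resize(ims[1][150:290,250:390],None,fx=2.8,fy=2.8)]))
E
```

```text
[0.64634663 0.11922693 0.10298059] [-0.5747631   1.7891795   3.22741547] 0.016652451298564314
scene ((array([0.5851, 0.1123]), array([0.028 , 0.0245]), 4.5), array([0.11605731, 0.12101545]))
side ((array([0.586 , 0.1132]), array([0.0268, 0.0224]), -88.2), array([0.11774524, 0.12132816]))
```

View pics/e.png

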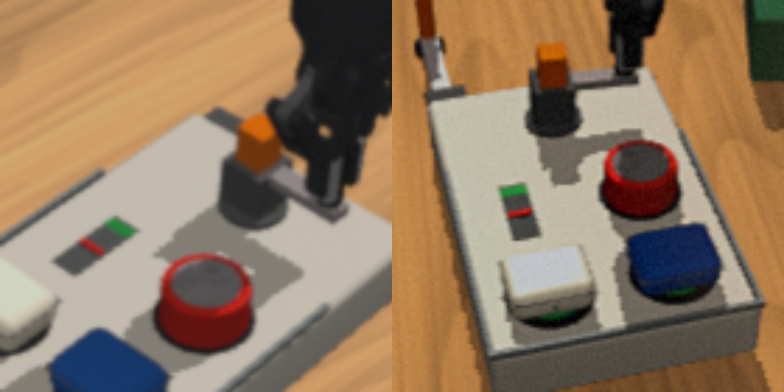

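Request:
{"method": "arm_command", "body": {
  "rows": [
    {"delta_pos": [0.15, -0.93, 0], "rot": [0, 0, 0], "fingers": 0.9},
    {"delta_pos": [0.43, -0.84, 0], "rot": [0, 0, 0], "fingers": 0.9},
    {"delta_pos": [0.66, -0.66, 0], "rot": [0, 0, 0], "fingers": 0.9},
    {"delta_pos": [0.84, -0.43, 0], "rot": [0, 0, 0], "fingers": 0.9},
    {"delta_pos": [0.93, -0.15, 0], "rot": [0, 0, 0], "fingers": 0.9},
    {"delta_pos": [0.93, 0.15, 0], "rot": [0, 0, 0], "fingers": 0.9},
    {"delta_pos": [0.84, 0.43, 0], "rot": [0, 0, 0], "fingers": 0.9},
    {"delta_pos": [0.66, 0.66, 0], "rot": [0, 0, 0], "fingers": 0.9},
    {"delta_pos": [0.43, 0.84, 0], "rot": [0, 0, 0], "fingers": 0.9},
    {"delta_pos": [0.15, 0.93, 0], "rot": [0, 0, 0], "fingers": 0.9},
    {"delta_pos": [-0.15, 0.93, 0], "rot": [0, 0, 0], "fingers": 0.9},
    {"delta_pos": [-0.43, 0.84, 0], "rot": [0, 0, 0], "fingers": 0.9},
    {"delta_pos": [-0.66, 0.66, 0], "rot": [0, 0, 0], "fingers": 0.9},
    {"delta_pos": [-0.84, 0.43, 0], "rot": [0, 0, 0], "fingers": 0.9},
    {"delta_pos": [-0.93, 0.15, 0], "rot": [0, 0, 0], "fingers": 0.9},
    {"delta_pos": [-0.93, -0.15, 0], "rot": [0, 0, 0], "fingers": 0.9},
    {"delta_pos": [-0.84, -0.43, 0], "rot": [0, 0, 0], "fingers": 0.9},
    {"delta_pos": [-0.66, -0.66, 0], "rot": [0, 0, 0], "fingers": 0.9},
    {"delta_pos": [-0.43, -0.84, 0], "rot": [0, 0, 0], "fingers": 0.9},
    {"delta_pos": [-0.15, -0.93, 0], "rot": [0, 0, 0], "fingers": 0.9}
  ]
}}

```text
clock: 65.9
tcp_pos: [0.6457, 0.1203, 0.1028]
orientation: [0.001, -0.044, 0.999, 0.0]
wrist_force: [-0.7, 1.8, 6.4]
finger_gap: 0.0168
```

```bash
python3 - <<'E'
from h import *
s,p,R=where(); print(p,s["wrist_force"],s["finger_gap"])
im,d,c=cap("side"); X=cloud(d,c); H=hsv(im)
P=top(X,(.5846,.1146),.02,.1,.13); print(rect(P),np.percentile(P[:,2],[50,90]))
st=lambda w:(np.array([[.99586,.09093],[-.09093,.99586]])@(w[:2]-[.59323,.02002])*1e3).round(1)
def gauge(im,c):
    H=hsv(im); X0=np.array([plane([[u,v]],c,.05)[0] for u,v in [(0,0)]])
    for nm,m in dict(red=((H[...,0]<8)|(H[...,0]>172))&(H[...,1]>120),green=(abs(H[...,0].astype(int)-60)<20)&(H[...,1]>120)).items():
        for a,ce,mm in blobs(m,4):
            q=st(plane(ce,c,.05)[0])
            if -95<q[0]<0 and -65<q[1]<80: print(nm,a,q)
gauge(im,c)
i0=cv2.imread("pics/side_1.png"); print("start"); gauge(i0,c)
E
```

```text
[0.64570625 0.12027299 0.10280973] [-0.68026491  1.82471634  6.42765132] 0.016833605716578572
(array([0.5857, 0.1143]), array([0.026 , 0.0225]), -89.0) [0.11757606 0.12127179]
red 23 [-50.4   3.7]
green 26 [-50.7  17.2]
start
red 24 [-50.3 -21.3]
green 25 [-50.7  17.4]
```

Request:
{"method": "arm_command", "body": {
  "rows": [
    {"delta_pos": [0.15, -0.93, 0], "rot": [0, 0, 0], "fingers": 0.9},
    {"delta_pos": [0.43, -0.84, 0], "rot": [0, 0, 0], "fingers": 0.9},
    {"delta_pos": [0.66, -0.66, 0], "rot": [0, 0, 0], "fingers": 0.9},
    {"delta_pos": [0.84, -0.43, 0], "rot": [0, 0, 0], "fingers": 0.9},
    {"delta_pos": [0.93, -0.15, 0], "rot": [0, 0, 0], "fingers": 0.9},
    {"delta_pos": [0.93, 0.15, 0], "rot": [0, 0, 0], "fingers": 0.9},
    {"delta_pos": [0.84, 0.43, 0], "rot": [0, 0, 0], "fingers": 0.9},
    {"delta_pos": [0.66, 0.66, 0], "rot": [0, 0, 0], "fingers": 0.9},
    {"delta_pos": [0.43, 0.84, 0], "rot": [0, 0, 0], "fingers": 0.9},
    {"delta_pos": [0.15, 0.93, 0], "rot": [0, 0, 0], "fingers": 0.9},
    {"delta_pos": [-0.15, 0.93, 0], "rot": [0, 0, 0], "fingers": 0.9},
    {"delta_pos": [-0.43, 0.84, 0], "rot": [0, 0, 0], "fingers": 0.9},
    {"delta_pos": [-0.66, 0.66, 0], "rot": [0, 0, 0], "fingers": 0.9},
    {"delta_pos": [-0.84, 0.43, 0], "rot": [0, 0, 0], "fingers": 0.9},
    {"delta_pos": [-0.93, 0.15, 0], "rot": [0, 0, 0], "fingers": 0.9},
    {"delta_pos": [-0.93, -0.15, 0], "rot": [0, 0, 0], "fingers": 0.9},
    {"delta_pos": [-0.84, -0.43, 0], "rot": [0, 0, 0], "fingers": 0.9},
    {"delta_pos": [-0.66, -0.66, 0], "rot": [0, 0, 0], "fingers": 0.9},
    {"delta_pos": [-0.43, -0.84, 0], "rot": [0, 0, 0], "fingers": 0.9},
    {"delta_pos": [-0.15, -0.93, 0], "rot": [0, 0, 0], "fingers": 0.9}
  ]
}}

```text
clock: 67.95
tcp_pos: [0.6459, 0.1203, 0.1026]
orientation: [0.001, -0.044, 0.999, 0.0]
wrist_force: [0.7, 2.0, 4.5]
finger_gap: 0.0167
```

Request:
{"method": "arm_command", "body": {
  "rows": [
    {"delta_pos": [0.15, -0.93, 0], "rot": [0, 0, 0], "fingers": 0.9},
    {"delta_pos": [0.18, -0.43, 0], "rot": [0, 0, 0], "fingers": 0.9},
    {"delta_pos": [0, 0, 0], "rot": [0, 0, 0], "fingers": 0.9},
    {"delta_pos": [0, 0, 0], "rot": [0, 0, 0], "fingers": 0.9}
  ]
}}

```text
clock: 68.35
tcp_pos: [0.6413, 0.0909, 0.1029]
orientation: [0.001, -0.043, 0.999, -0.001]
wrist_force: [3.7, -1.1, 4.8]
finger_gap: 0.0171
```

```bash
cat >> h.py <<'E'
st=lambda w:(np.array([[.99586,.09093],[-.09093,.99586]])@(w[:2]-[.59323,.02002])*1e3).round(1)
def gauge(im,c):
    H=hsv(im)
    for nm,m in dict(red=((H[...,0]<8)|(H[...,0]>172))&(H[...,1]>120),green=(abs(H[...,0].astype(int)-60)<20)&(H[...,1]>120)).items():
        for a,ce,mm in blobs(m,4):
            q=st(plane(ce,c,.05)[0])
            if -70<q[0]<-30 and -50<q[1]<50: print(nm,a,q)
E
python3 - <<'E'
from h import *
s,p,R=where(); print(p,s["wrist_force"],s["finger_gap"])
ims=[]
for n in ("scene","side"):
    im,d,c=cap(n); X=cloud(d,c); ims.append(im); print(n); gauge(im,c)
    P=top(X,(.5846,.1146),.02,.1,.13); print(rect(P),np.percentile(P[:,2],[50,90]))
    print("start"); gauge(cv2.imread(f"pics/{n}_1.png"),c)
cv2.imwrite("pics/f.png",np.hstack([cv2.resize(ims[0][130:270,280:420],None,fx=2.8,fy=2.8),cv2.resize(ims[1][150:290,250:390],None,fx=2.8,fy=2.8)]))
E
```

```text
[0.64125973 0.09085442 0.1028694 ] [ 3.72216329 -1.12216785  4.84589021] 0.01708938816241452
scene
red 14 [-50.8  14.9]Traceback (most recent call last):
  File "<stdin>", line 6, in <module>
    return _quantile_unchecked(
        a, q, axis, out, overwrite_input, method, keepdims, weights)
    return _ureduce(a,
                    func=_quantile_ureduce_func,
    ...<5 lines>...
                    overwrite_input=overwrite_input,
                    method=method)
    r = func(a, **kwargs)
    result = _quantile(arr,
                       quantiles=q,
    ...<2 lines>...
                       out=out,
                       weights=wgt)
    slices_having_nans = np.isnan(arr[-1, ...])
                                  ~~~^^^^^^^^^
IndexError: index -1 is out of bounds for axis 0 with size 0
```

```bash
python3 - <<'E'
from h import *
ims=[]
for n in ("scene","side"):
    im,d,c=cap(n); X=cloud(d,c); ims.append(im); print(n); gauge(im,c)
    P=top(X,(.5846,.1146),.02,.1,.13); print(len(P)>5 and (rect(P),np.percentile(P[:,2],[50,90])))
    print("start"); gauge(cv2.imread(f"pics/{n}_1.png"),c)
cv2.imwrite("pics/f.png",np.hstack([cv2.resize(ims[0][130:270,280:420],None,fx=2.8,fy=2.8),cv2.resize(ims[1][150:290,250:390],None,fx=2.8,fy=2.8)]))
E
```

```text
scene
red 14 [-50.8  14.9]
False
start
red 24 [-49.8 -23.1]
green 31 [-48.9  15.2]
side
red 11 [-49.1  17.1]
((array([0.5852, 0.113 ]), array([0.0237, 0.0228]), 68.0), array([0.11632083, 0.12139903]))
start
red 24 [-50.3 -21.3]
green 25 [-50.7  17.4]
```

View pics/f.png

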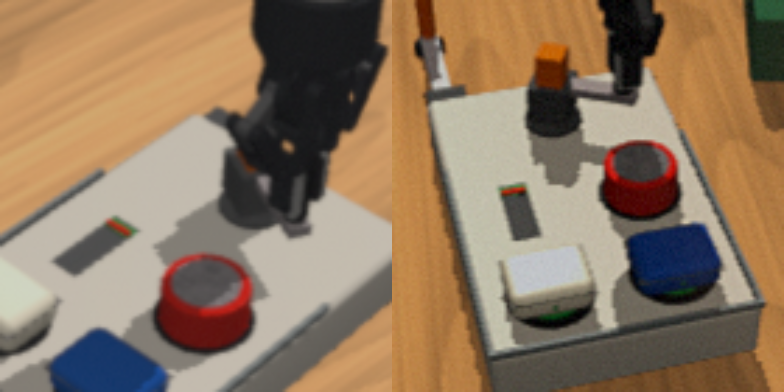

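Request:
{"method": "arm_command", "body": {
  "rows": [
    {"delta_pos": [0.25, -0.4, 0], "rot": [0, 0, 0], "fingers": 0.9},
    {"delta_pos": [0, 0, 0], "rot": [0, 0, 0], "fingers": 0.9},
    {"delta_pos": [0, 0, 0], "rot": [0, 0, 0], "fingers": 0.7},
    {"delta_pos": [0, 0, 0], "rot": [0, 0, 0], "fingers": 0.6},
    {"delta_pos": [0, 0, 0], "rot": [0, 0, 0], "fingers": 0.6},
    {"delta_pos": [0, 0, -1], "rot": [0, 0, 0], "fingers": 0.6},
    {"delta_pos": [0, 0, -1], "rot": [0, 0, 0], "fingers": 0.6},
    {"delta_pos": [0, 0, -1], "rot": [0, 0, 0], "fingers": 0.5},
    {"delta_pos": [0, 0, -0.5], "rot": [0, 0, 0], "fingers": 0.5},
    {"delta_pos": [0, 0, 0], "rot": [0, 0, 0], "fingers": 0.5}
  ]
}}

```text
clock: 69.5
tcp_pos: [0.637, 0.0845, 0.1733]
orientation: [0.001, -0.044, 0.999, -0.0]
wrist_force: [0.3, -0.5, -0.5]
finger_gap: 0.0426
```

```bash
python3 - <<'E'
from h import *
print(where()[1])
for n in ("scene","side","wrist"):
    im,d,c=cap(n); X=cloud(d,c); print(n); gauge(im,c)
    for nm,xy,r,z0,z1 in [("knob",(.635,.083),.03,.125,.145),("boss",(.5846,.115),.022,.113,.13)]:
        P=top(X,xy,r,z0,z1); print(nm,len(P)>5 and (rect(P),np.percentile(P[:,2],[50,95])))
go([.5846,.115,.165],60)
E
```

```text
[0.63698402 0.08448791 0.17327974]
scene
red 13 [-50.8  15.3]
knob ((array([0.639 , 0.0807]), array([0.0194, 0.0162]), -36.0), array([0.1342444 , 0.13696988]))
boss ((array([0.5852, 0.1079]), array([0.0305, 0.0166]), 2.6), array([0.11780084, 0.121729  ]))
side
red 10 [-49.6  17.3]
knob ((array([0.6359, 0.0816]), array([0.0153, 0.0151]), -9.7), array([0.13497435, 0.13794482]))
boss ((array([0.5853, 0.1129]), array([0.0252, 0.0228]), 62.1), array([0.11985244, 0.12188239]))
wrist
red 211 [-50.2  14. ]
green 22 [-51.2  18.5]
green 52 [-43.3  18.5]
knob ((array([0.637 , 0.0835]), array([0.0176, 0.0172]), -40.0), array([0.13579595, 0.13703829]))
boss ((array([0.5857, 0.1139]), array([0.0227, 0.0222]), 59.0), array([0.11998893, 0.12108379]))
shift [2.41 1.75 0.29]  yawY 95.0  turn 35.0 deg = 0.0973 units (alt by 0.5) q6 -0.08 t 69.7
```

```bash
python3 - <<'E'
from h import *
im,d,c=cap("wrist")
o=np.array([.59323,.02002]); Rm=np.array([[.99586,-.09093],[.09093,.99586]])
uv=proj([[*(o+Rm@np.array([-.05,y])),.05] for y in(-.03,.03)],c); print(uv)
u,v=uv.mean(0).astype(int); v0=max(v-60,0);u0=max(u-100,0)
cv2.imwrite("pics/g.png",cv2.resize(im[v0:v0+120,u0:u0+200],None,fx=3.5,fy=3.5))
E
```

```text
[[177.86929179  88.31276053]
 [272.63430163  87.03962427]]
```

View pics/g.png

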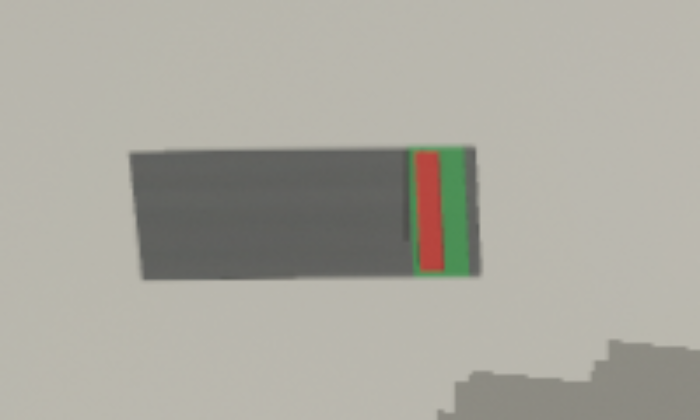

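Request:
{"method": "arm_command", "body": {
  "rows": [
    {"delta_pos": [0.81, 0.57, 0], "rot": [0, 0, 0], "fingers": 0.4},
    {"delta_pos": [0.81, 0.57, 0], "rot": [0, 0, 0], "fingers": 0.4},
    {"delta_pos": [0.81, 0.57, 0], "rot": [0, 0, 0], "fingers": 0.4},
    {"delta_pos": [0, 0, 0], "rot": [0, 0, 0.02], "fingers": 0.4},
    {"delta_pos": [0, 0, 0], "rot": [0, 0, 0.02], "fingers": 0.4},
    {"delta_pos": [0, 0, 0], "rot": [0, 0, 0.02], "fingers": 0.4},
    {"delta_pos": [0, 0, 0], "rot": [0, 0, 0.02], "fingers": 0.4},
    {"delta_pos": [0, 0, 0], "rot": [0, 0, 0.02], "fingers": 0.4},
    {"delta_pos": [0, 0, 0], "rot": [0, 0, 0], "fingers": 0.4},
    {"delta_pos": [0, 0, 0], "rot": [0, 0, 0], "fingers": 0.4}
  ]
}}

```text
clock: 70.7
tcp_pos: [0.5845, 0.1142, 0.1713]
orientation: [-0.001, 0.266, 0.964, -0.0]
wrist_force: [0.2, 0.4, -1.0]
finger_gap: 0.0513
```

```bash
python3 - <<'E'
from h import *
im,d,c=cap("wrist"); X=cloud(d,c)
for nm,xy,r,z0,z1 in [("knob",(.637,.0835),.03,.125,.145),("boss",(.5853,.1143),.022,.113,.13)]:
    P=top(X,xy,r,z0,z1); print(nm,len(P)>5 and rect(P))
print(where()[1]); go([.5853,.1143,.099],59)
E
```

```text
knob (array([0.6365, 0.0838]), array([0.0176, 0.017 ]), -40.2)
boss (array([0.5858, 0.1142]), array([0.0231, 0.0221]), -30.6)
[0.58466771 0.1141909  0.1714679 ]
shift [-0.03  0.02  3.62]  yawY 59.2  turn 0.2 deg = 0.0004 units (alt by 0.5) q6 0.60 t 70.8
```

Request:
{"method": "arm_command", "body": {
  "rows": [
    {"delta_pos": [-0.03, 0.02, 1], "rot": [0, 0, 0], "fingers": 0.4},
    {"delta_pos": [0, 0, 1], "rot": [0, 0, 0], "fingers": 0.4},
    {"delta_pos": [0, 0, 1], "rot": [0, 0, 0], "fingers": 0.4},
    {"delta_pos": [0, 0, 0.6], "rot": [0, 0, 0], "fingers": 0.4},
    {"delta_pos": [0, 0, 0], "rot": [0, 0, 0], "fingers": 0.4},
    {"delta_pos": [0, 0, 0], "rot": [0, 0, 0], "fingers": 0.7},
    {"delta_pos": [0, 0, 0], "rot": [0, 0, 0], "fingers": 0.9},
    {"delta_pos": [0, 0, 0], "rot": [0, 0, 0], "fingers": 0.9},
    {"delta_pos": [0, 0, 0], "rot": [0, 0, 0], "fingers": 0.9},
    {"delta_pos": [0, 0, -0.4], "rot": [0, 0, 0], "fingers": 0.9},
    {"delta_pos": [0, 0, -0.5], "rot": [0, 0, 0], "fingers": 0.9},
    {"delta_pos": [0, 0, -0.6], "rot": [0, 0, 0], "fingers": 0.9},
    {"delta_pos": [0, 0, -0.8], "rot": [0, 0, 0], "fingers": 0.9},
    {"delta_pos": [0, 0, -1], "rot": [0, 0, 0], "fingers": 0.9},
    {"delta_pos": [0, 0, -1], "rot": [0, 0, 0], "fingers": 0.9},
    {"delta_pos": [0, 0, 0], "rot": [0, 0, 0], "fingers": 0.9}
  ],
  "squeeze": 80
}}

```text
clock: 72.35
tcp_pos: [0.5872, 0.1147, 0.19]
orientation: [0.002, 0.267, 0.964, 0.001]
wrist_force: [0.9, 1.0, -1.3]
finger_gap: 0.0202
```

```bash
python3 - <<'E'
from h import *
s,p,R=where(); print(p,s["finger_gap"],s["wrist_force"]); go([.4905,-.2865,.19],95)
for n in ("scene","side"):
    im,d,c=cap(n); X=cloud(d,c); gauge(im,c)
    P=top(X,(.637,.084),.03,.19,.25); print("knob",len(P)>5 and (rect(P),P[:,2].max()))
    for nm,xy,r,z0,z1 in [("speaker",(.64,.0143),.043,.073,.085),("white",(.5566,-.0838),.043,.07,.082),("blue",(.648,-.0754),.043,.07,.082)]:
        P=top(X,xy,r,z0,z1); print(n,nm,len(P)>9 and rect(P))
E
```

```text
[0.58721291 0.1146667  0.1899775 ] 0.020208734230311685 [ 0.85285987  0.95936414 -1.33218746]
shift [ -6.18 -19.69  -0.05]  yawY 59.0  turn -36.0 deg = -0.0999 units (alt by 0.5) q6 0.60 t 72.3
red 13 [-50.8  15.3]
knob ((array([0.6406, 0.0817]), array([0.0187, 0.018 ]), -46.7), np.float64(0.22673779836199195))
scene speaker (array([0.6423, 0.0139]), array([0.058, 0.057]), -69.1)
scene white (array([ 0.5571, -0.0827]), array([0.0625, 0.0491]), 6.3)
scene blue (array([ 0.6511, -0.0757]), array([0.0632, 0.0475]), 5.1)
red 10 [-49.6  17.3]
knob ((array([0.6355, 0.0815]), array([0.0169, 0.0165]), 33.4), np.float64(0.22451451457581745))
side speaker (array([0.638 , 0.0128]), array([0.0569, 0.0563]), -86.3)
side white (array([ 0.5539, -0.0835]), array([0.0599, 0.0497]), 6.5)
side blue (array([ 0.6466, -0.0764]), array([0.0622, 0.0484]), 4.9)
```

Request:
{"method": "arm_command", "body": {
  "rows": [
    {"delta_pos": [-0.309, -0.985, 0], "rot": [0, 0, 0], "fingers": 0.9},
    {"delta_pos": [-0.309, -0.985, 0], "rot": [0, 0, 0], "fingers": 0.9},
    {"delta_pos": [-0.309, -0.985, 0], "rot": [0, 0, 0], "fingers": 0.9},
    {"delta_pos": [-0.309, -0.985, 0], "rot": [0, 0, 0], "fingers": 0.9},
    {"delta_pos": [-0.309, -0.985, 0], "rot": [0, 0, 0], "fingers": 0.9},
    {"delta_pos": [-0.309, -0.985, 0], "rot": [0, 0, 0], "fingers": 0.9},
    {"delta_pos": [-0.309, -0.985, 0], "rot": [0, 0, 0], "fingers": 0.9},
    {"delta_pos": [-0.309, -0.985, 0], "rot": [0, 0, 0], "fingers": 0.9},
    {"delta_pos": [-0.309, -0.985, 0], "rot": [0, 0, 0], "fingers": 0.9},
    {"delta_pos": [-0.309, -0.985, 0], "rot": [0, 0, 0], "fingers": 0.9},
    {"delta_pos": [-0.309, -0.985, 0], "rot": [0, 0, 0], "fingers": 0.9},
    {"delta_pos": [-0.309, -0.985, 0], "rot": [0, 0, 0], "fingers": 0.9},
    {"delta_pos": [-0.309, -0.985, 0], "rot": [0, 0, 0], "fingers": 0.9},
    {"delta_pos": [-0.309, -0.985, 0], "rot": [0, 0, 0], "fingers": 0.9},
    {"delta_pos": [-0.309, -0.985, 0], "rot": [0, 0, 0], "fingers": 0.9},
    {"delta_pos": [-0.309, -0.985, 0], "rot": [0, 0, 0], "fingers": 0.9},
    {"delta_pos": [-0.309, -0.985, 0], "rot": [0, 0, 0], "fingers": 0.9},
    {"delta_pos": [-0.309, -0.985, 0], "rot": [0, 0, 0], "fingers": 0.9},
    {"delta_pos": [-0.309, -0.985, 0], "rot": [0, 0, 0], "fingers": 0.9},
    {"delta_pos": [-0.309, -0.985, 0], "rot": [0, 0, 0], "fingers": 0.9}
  ]
}}

```text
clock: 74.45
tcp_pos: [0.4877, -0.2871, 0.1845]
orientation: [-0.001, 0.267, 0.964, 0.001]
wrist_force: [0.3, 0.0, -1.4]
finger_gap: 0.02
```

Request:
{"method": "arm_command", "body": {
  "rows": [
    {"delta_pos": [0, 0, 0], "rot": [0, 0, -0.02], "fingers": 0.9},
    {"delta_pos": [0, 0, 0], "rot": [0, 0, -0.02], "fingers": 0.9},
    {"delta_pos": [0, 0, 0], "rot": [0, 0, -0.02], "fingers": 0.9},
    {"delta_pos": [0, 0, 0], "rot": [0, 0, -0.02], "fingers": 0.9},
    {"delta_pos": [0, 0, 0], "rot": [0, 0, -0.02], "fingers": 0.9},
    {"delta_pos": [0, 0, 0], "rot": [0, 0, 0], "fingers": 0.9},
    {"delta_pos": [0, 0, 0], "rot": [0, 0, 0], "fingers": 0.9}
  ]
}}

```text
clock: 75.15
tcp_pos: [0.4883, -0.2867, 0.185]
orientation: [-0.001, -0.042, 0.999, 0.001]
wrist_force: [0.2, -0.4, -1.4]
finger_gap: 0.02
```

```bash
python3 - <<'E'
from h import *
s,p,R=where(); print(p,s["finger_gap"],s["wrist_force"]); go([.4905,-.2865,.046],95)
for n in ("scene","side"):
    im,d,c=cap(n); X=cloud(d,c)
    P=top(X,(.55,-.281),.04,.19,.25); print("knob",len(P)>5 and (rect(P),P[:,2].max()))
E
```

```text
[ 0.48826527 -0.28666496  0.18503995] 0.020048244726227054 [ 0.20015209 -0.36294051 -1.35297337]
shift [-0.12 -0.01  6.95]  yawY 94.8  turn -0.2 deg = -0.0004 units (alt by 0.5) q6 -0.76 t 75.2
knob ((array([ 0.5502, -0.2821]), array([0.0175, 0.0167]), -48.4), np.float64(0.2215963170323264))
knob ((array([ 0.5466, -0.2823]), array([0.0179, 0.0162]), 76.5), np.float64(0.2218745058306467))
```

Request:
{"method": "arm_command", "body": {
  "rows": [
    {"delta_pos": [-0.12, 0, 1], "rot": [0, 0, 0], "fingers": 0.9},
    {"delta_pos": [0, 0, 1], "rot": [0, 0, 0], "fingers": 0.9},
    {"delta_pos": [0, 0, 1], "rot": [0, 0, 0], "fingers": 0.9},
    {"delta_pos": [0, 0, 1], "rot": [0, 0, 0], "fingers": 0.9},
    {"delta_pos": [0, 0, 1], "rot": [0, 0, 0], "fingers": 0.9},
    {"delta_pos": [0, 0, 1], "rot": [0, 0, 0], "fingers": 0.9},
    {"delta_pos": [0, 0, 0.6], "rot": [0, 0, 0], "fingers": 0.9},
    {"delta_pos": [0, 0, 0.2], "rot": [0, 0, 0], "fingers": 0.9},
    {"delta_pos": [0, 0, 0], "rot": [0, 0, 0], "fingers": 0.9}
  ]
}}

```text
clock: 76.15
tcp_pos: [0.4911, -0.2868, 0.0501]
orientation: [-0.0, -0.043, 0.999, 0.0]
wrist_force: [0.8, 0.7, -1.6]
finger_gap: 0.0199
```

Request:
{"method": "arm_command", "body": {
  "rows": [
    {"delta_pos": [0, 0, 0.05], "rot": [0, 0, 0], "fingers": 0.9},
    {"delta_pos": [0, 0, 0], "rot": [0, 0, 0], "fingers": 0.9}
  ]
}}

```text
clock: 76.35
tcp_pos: [0.4918, -0.2874, 0.0498]
orientation: [0.001, -0.044, 0.999, -0.0]
wrist_force: [-0.5, 0.0, -1.7]
finger_gap: 0.0203
```

Request:
{"method": "arm_command", "body": {
  "rows": [
    {"delta_pos": [0, 0, 0.07], "rot": [0, 0, 0], "fingers": 0.9},
    {"delta_pos": [0, 0, 0], "rot": [0, 0, 0], "fingers": 0.9}
  ]
}}

```text
clock: 76.55
tcp_pos: [0.4918, -0.2875, 0.049]
orientation: [0.001, -0.044, 0.999, -0.001]
wrist_force: [-1.7, 0.4, 4.7]
finger_gap: 0.0204
```

Request:
{"method": "arm_command", "body": {
  "rows": [
    {"delta_pos": [0, 0, 0.05], "rot": [0, 0, 0], "fingers": 0.9},
    {"delta_pos": [0, 0, 0], "rot": [0, 0, 0], "fingers": 0.9}
  ]
}}

```text
clock: 76.75
tcp_pos: [0.4918, -0.2875, 0.0489]
orientation: [0.001, -0.044, 0.999, -0.001]
wrist_force: [-3.0, 1.8, 11.7]
finger_gap: 0.0202
```

Seated on the tray floor; release and retreat.

Request:
{"method": "arm_command", "body": {
  "rows": [
    {"delta_pos": [0, 0, -0.06], "rot": [0, 0, 0], "fingers": 0.9},
    {"delta_pos": [0, 0, 0], "rot": [0, 0, 0], "fingers": 0.6},
    {"delta_pos": [0, 0, 0], "rot": [0, 0, 0], "fingers": 0.4},
    {"delta_pos": [0, 0, 0], "rot": [0, 0, 0], "fingers": 0.4},
    {"delta_pos": [0, 0, -1], "rot": [0, 0, 0], "fingers": 0.4},
    {"delta_pos": [0, 0, -1], "rot": [0, 0, 0], "fingers": 0.4},
    {"delta_pos": [0, 0, -1], "rot": [0, 0, 0], "fingers": 0.4},
    {"delta_pos": [0, 0, -1], "rot": [0, 0, 0], "fingers": 0.4},
    {"delta_pos": [0, 0, -1], "rot": [0, 0, 0], "fingers": 0.4},
    {"delta_pos": [0, 0, -1], "rot": [0, 0, 0], "fingers": 0.4},
    {"delta_pos": [0, 0, -1], "rot": [0, 0, 0], "fingers": 0.4},
    {"delta_pos": [0.8, 0, -1], "rot": [0, 0, 0], "fingers": 0.4},
    {"delta_pos": [1, 0, 0], "rot": [0, 0, 0], "fingers": 0.4},
    {"delta_pos": [1, 0, 0], "rot": [0, 0, 0], "fingers": 0.4}
  ]
}}

```text
clock: 78.15
tcp_pos: [0.4354, -0.2922, 0.2085]
orientation: [0.001, -0.044, 0.999, -0.001]
wrist_force: [-0.3, -0.4, -0.2]
finger_gap: 0.0513
```

```bash
python3 - <<'E'
from h import *
print(where()[1]); ims=[]
for n in ("scene","side"):
    im,d,c=cap(n); X=cloud(d,c); ims.append(im); gauge(im,c)
    for nm,xy,r,z0,z1 in [("speaker",(.64,.0143),.043,.073,.085),("white",(.5566,-.0838),.043,.07,.082),("blue",(.648,-.0754),.043,.07,.082),("boss",(.491,-.287),.03,.06,.072),("knob",(.55,-.282),.03,.078,.09),("post",(.487,.302),.03,.078,.09),("nose",(.5846,.114),.02,.07,.09)]:
        P=top(X,xy,r,z0,z1); print(n,nm,len(P)>5 and rect(P), st(rect(P)[0]) if len(P)>5 else "")
cv2.imwrite("pics/z.png",np.hstack([cv2.resize(ims[0],(400,300)),cv2.resize(ims[1],(400,300))]))
E
```

```text
[ 0.43535968 -0.29215502  0.20845916]
red 13 [-50.8  15.3]
scene speaker (array([0.6428, 0.0137]), array([0.0571, 0.0564]), -40.1) [ 48.8 -10.8]
scene white (array([ 0.5579, -0.0838]), array([0.0614, 0.0491]), 5.5) [ -44.6 -100.2]
scene blue (array([ 0.6512, -0.0763]), array([0.062 , 0.0478]), 4.2) [  49.  -101.2]
scene boss (array([ 0.4915, -0.2896]), array([0.0265, 0.0239]), 8.4) [-129.5 -299.1]
scene knob (array([ 0.5521, -0.2843]), array([0.0192, 0.0177]), 12.1) [ -68.6 -299.3]
scene post (array([0.4894, 0.302 ]), array([0.0189, 0.0152]), -37.1) [-77.8 290.3]
scene nose (array([0.586 , 0.1132]), array([0.0188, 0.0154]), -20.7) [ 1.3 93.5]
red 10 [-49.6  17.3]
side speaker (array([0.6382, 0.0129]), array([0.0584, 0.0561]), 83.3) [ 44.1 -11.2]
side white (array([ 0.5534, -0.0836]), array([0.0595, 0.0469]), 6.5) [-49.1 -99.6]
side blue (array([ 0.6464, -0.0757]), array([0.0617, 0.0484]), 6.0) [  44.2 -100.2]
side boss (array([ 0.4903, -0.289 ]), array([0.0229, 0.0221]), -84.3) [-130.6 -298.4]
side knob (array([ 0.5492, -0.2841]), array([0.0167, 0.0153]), -63.1) [ -71.5 -298.9]
side post (array([0.4859, 0.3007]), array([0.0155, 0.014 ]), -52.6) [-81.4 289.3]
side nose (array([0.5842, 0.1133]), array([0.0189, 0.0142]), 83.0) [-0.5 93.7]
```

View pics/z.png

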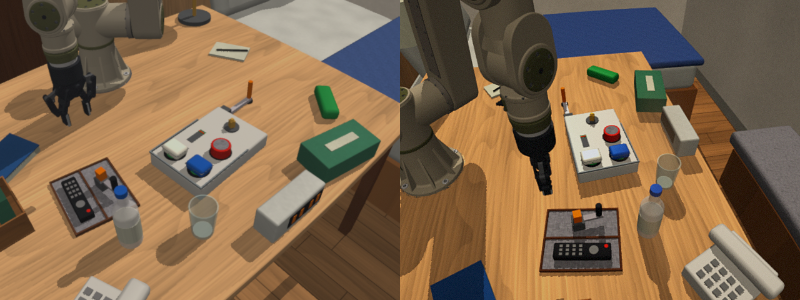

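```bash
python3 -c "
from workcell import env
print(env.hand_in(), env.get_state()['clock'])"
```

```text
the job is handed in; nothing more can be done
the job is handed in; nothing more can be done
```

The job is done and handed in at about 78 s of the 210 s allowed; `hand_in` gives no verdict.

- **Remote:** it lies flat in the empty tray compartment.
- **Leg:** it is swung fully out. The post measures about 90° from its folded position and stayed there after release.
- **Gadgets:** all three were present and each is on its own bay. The white case is on bay1, the blue case on bay2 and the speaker on bay3, each about 2 mm or less from the centre. The white case was knocked aside just before I fitted the crank. I returned the crank to the tray, re-centred the case, and only then fitted the crank.
- **Winding:** the crank was turned three full turns plus about 36° clockwise to cover the play in its socket. The gauge pointer sits inside the green mark. Two views put it near the mark's centre; a close wrist view put it about 2 mm short of centre, still on green.
- **Crank:** it is back standing in its own compartment, with the gripper open and clear.
- **Bystanders:** the last picture shows the bottle and tumbler standing. I did not measure them again.

**Crank fit:** the crank sat about 4 mm above the stated fully-home height and did not go lower under a 33 N push. It was still well engaged on the square shaft, and the gauge moved with it as it turned.

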